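Restock the guest laundry caddy

TASK

Restock the laundry caddy: stand every detergent jar from the mat upright in a jar cell of its own, and once they are all standing there press each wooden lid straight down until it is fully home. Also slide the yellow roll of lint tape up off its spindle and stand it flat on the floor of the caddy's long bay; leave the soap bottle, plant and dish alone.

Things in the scene. Friction and masses are not known exactly. Their poses are not given: they have to be found in the camera images.
- caddy: divided oak caddy fixed to the counter, 246 mm by 246 mm, walls 6 mm thick and 50 mm high, floor 6 mm thick; origin at the centre of its underside. Six square jar cells, 74 mm wide inside (3 along its x by 2 along its y, points cell0..cell5), and one long bay, 234 mm (x) by 74 mm (y) inside, along its -y side, its floor's centre at x 0, y -80, z 6 mm of the caddy.
- spindle: fixed storage spindle: round dark base of radius 40 mm and height 12 mm, upright brass post of radius 9 mm with a round top 91 mm above the counter; origin at the centre of the underside; the roll starts on its base
- roll: roll of lint tape on its core, bright yellow: ring of outer radius 28 mm, bore radius 15 mm, height 48 mm, 0.12 kg; origin at the centre of its lower end, z axis along the bore. Starts round the spindle's post, standing on the base (lower end 12 mm above the counter)
- dispenser: bystander: amber soap bottle, radius 30 mm, height 150 mm; origin at the centre of its underside
- plant: bystander: small plant in a white pot, radius 38 mm, about 115 mm high with its leaves; origin at the centre of its underside
- dish: bystander: brass soap dish, radius 45 mm, height 25 mm; origin at the centre of its underside
- cell0 (a point): centre of the floor of jar cell 0 of the caddy; axes as the caddy's
- cell1 (a point): centre of the floor of jar cell 1 of the caddy; axes as the caddy's
- cell2 (a point): centre of the floor of jar cell 2 of the caddy; axes as the caddy's
- cell3 (a point): centre of the floor of jar cell 3 of the caddy; axes as the caddy's
- cell4 (a point): centre of the floor of jar cell 4 of the caddy; axes as the caddy's
- cell5 (a point): centre of the floor of jar cell 5 of the caddy; axes as the caddy's
- jar_a: detergent jar (may be absent), starts on the fixed 4 mm black mat; white with a blue band: upright cylinder, radius 25 mm, height 78 mm without lid, about 0.25 kg, bottom-heavy; origin at the centre of its underside, z up its axis. Pale wooden lid: disc of radius 23.5 mm, 10 mm thick, on a black plug; its top is 96 mm above the jar's underside when fully up, 88 mm when home (black plug hidden)
- jar_a_lid (a joint): how far the lid of jar_a is pressed in: 0 fully up (8 mm gap under the lid), 0.008 fully home. Stiff press fit: slides at about 7 N, stays where it is left, and stops hard at the end; press straight down near its middle with some 12 to 20 N
- jar_b: detergent jar (may be absent), starts on the fixed 4 mm black mat; white with a green band: upright cylinder, radius 25 mm, height 78 mm without lid, about 0.25 kg, bottom-heavy; origin at the centre of its underside, z up its axis. Pale wooden lid: disc of radius 23.5 mm, 10 mm thick, on a black plug; its top is 96 mm above the jar's underside when fully up, 88 mm when home (black plug hidden)
- jar_b_lid (a joint): how far the lid of jar_b is pressed in: 0 fully up (8 mm gap under the lid), 0.008 fully home. Stiff press fit: slides at about 7 N, stays where it is left, and stops hard at the end; press straight down near its middle with some 12 to 20 N
- jar_c: detergent jar (may be absent), starts on the fixed 4 mm black mat; white with an orange band: upright cylinder, radius 25 mm, height 78 mm without lid, about 0.25 kg, bottom-heavy; origin at the centre of its underside, z up its axis. Pale wooden lid: disc of radius 23.5 mm, 10 mm thick, on a black plug; its top is 96 mm above the jar's underside when fully up, 88 mm when home (black plug hidden)
- jar_c_lid (a joint): how far the lid of jar_c is pressed in: 0 fully up (8 mm gap under the lid), 0.008 fully home. Stiff press fit: slides at about 7 N, stays where it is left, and stops hard at the end; press straight down near its middle with some 12 to 20 N
- jar_d: detergent jar (may be absent), starts on the fixed 4 mm black mat; white with a grey band: upright cylinder, radius 25 mm, height 78 mm without lid, about 0.25 kg, bottom-heavy; origin at the centre of its underside, z up its axis. Pale wooden lid: disc of radius 23.5 mm, 10 mm thick, on a black plug; its top is 96 mm above the jar's underside when fully up, 88 mm when home (black plug hidden)
- jar_d_lid (a joint): how far the lid of jar_d is pressed in: 0 fully up (8 mm gap under the lid), 0.008 fully home. Stiff press fit: slides at about 7 N, stays where it is left, and stops hard at the end; press straight down near its middle with some 12 to 20 N
- jar_e: detergent jar (may be absent), starts on the fixed 4 mm black mat; white with a yellow band: upright cylinder, radius 25 mm, height 78 mm without lid, about 0.25 kg, bottom-heavy; origin at the centre of its underside, z up its axis. Pale wooden lid: disc of radius 23.5 mm, 10 mm thick, on a black plug; its top is 96 mm above the jar's underside when fully up, 88 mm when home (black plug hidden)
- jar_e_lid (a joint): how far the lid of jar_e is pressed in: 0 fully up (8 mm gap under the lid), 0.008 fully home. Stiff press fit: slides at about 7 N, stays where it is left, and stops hard at the end; press straight down near its middle with some 12 to 20 N
- jar_f: detergent jar (may be absent), starts on the fixed 4 mm black mat; white with a red band: upright cylinder, radius 25 mm, height 78 mm without lid, about 0.25 kg, bottom-heavy; origin at the centre of its underside, z up its axis. Pale wooden lid: disc of radius 23.5 mm, 10 mm thick, on a black plug; its top is 96 mm above the jar's underside when fully up, 88 mm when home (black plug hidden)
- jar_f_lid (a joint): how far the lid of jar_f is pressed in: 0 fully up (8 mm gap under the lid), 0.008 fully home. Stiff press fit: slides at about 7 N, stays where it is left, and stops hard at the end; press straight down near its middle with some 12 to 20 N

How it is judged:
By the outcome, as a careful person would: the job done as asked, in the order asked, and still so for the second after the job is handed in, with the robot touching nothing.
Of jar_a, jar_b, jar_c, jar_d, jar_e, jar_f only 4 to 6 are there at a start; the rules pass over those that are not, and their reading is None.
At some moment in a run one of jar_a, jar_b, jar_c, jar_d, jar_e, jar_f, roll may be knocked a few centimetres aside while the robot is not near it.
Once in a run the grip may slacken for a moment while it holds something.
It also fails if it takes over 210 s, if anything falls off the work surface, if the arm or the gripper's body presses on something with over 40 N, if the wrist force passes 120 N, or if a joint passes its speed limit or range.

ROBOT

A 6-joint arm with a two-finger parallel gripper is mounted at the origin on the work surface. World frame = base frame: x ahead of the robot, y to its left, z up, the work surface at z = 0. Lengths are in m, angles in rad, forces in N, time in s.
With the tool pointing down it reaches from about 0.35 to 0.775 m from the base axis. Payload 5.5 kg.
Tool frame: the origin (TCP) lies at the very end of the fingers, on their centre line; the grasp point (between the pads) lies 19 mm behind it; z points along the fingers, x is the direction in which the jaws open and shut, and the axes are right-handed (so a half turn about z gives the same grasp; the last joint's range is limited). The gripper opens to 85 mm and grips with 20 to 120 N. Pads are 22 mm wide; open, the fingers measure 114 mm over their backs; the gripper's body (76 mm by 85 mm) begins 54 mm behind the grasp point. The pads swing forward as they close: fully open they stand 13 mm farther back than shut.
Start: joints at [-1.357, 0.313, 0.046, 1.304, 0, 1.431], TCP at [0.199, -0.539, 0.231] pointing down, gripper open.
Joint ranges: [-2.76, 2.76], [-0.86, 1.69], [-1.03, 1.26], [-2.2, 2.34], [-1.47, 1.5], [-3.14, 3.14]. Speed limits (rad/s): [2.57, 2.57, 3.14, 3.14, 3.14, 3.14].

INTERFACE

Orientations are given as a unit quaternion [w, x, y, z].
In Python, from workcell import env gives the robot as it stands.
- The arm moves only by the shell command python3 -m inch 'ROWS' [FORCE]. ROWS is JSON, a list of rows, each a list of 7 numbers: the turn, a rotation vector about the tool's x, y, z each as a share of 8 degrees, from -1 to 1, then the shift along the tool's x, y, z each as a share of 0.05 m, from -1 to 1, then the closure, from 0 (fully open) to 1 (shut). A call has 1 to 12 rows; each row shifts and turns the commanded pose from where the row before left it, along the tool's axes as they then stand; what a row does not reach is not made up. A row lasts 1/10 s, in which the tool goes at most 50 mm and 8.59 degrees, less where a joint would pass 70% of its speed; a pose out of reach is approached as far as the arm can. A call with a number of a shift or a turn outside -1 to 1 is refused whole. A call with a gripper value outside its range is refused whole. The fingers move at their own pace and stop on an object; FORCE is the grip in N (left out, the last holds). Time passes only in rows, so rows that do not move let the fingers close. It gives the time, the measured TCP pose, the force and the opening at its end, in the units of the state.
- env.get_state(): the state, without advancing time (a new reading comes with each control period).
- env.read_camera(name): name is "scene" or "top"; returns the picture (420x560x3 uint8, red, green, blue); there is no depth.
- env.calibration(name): a dict with "fx", "fy", "cx", "cy" (pixels), "k1" (the pictures are not rectified: a ray, as slopes to the right and down, at radius r is drawn at 1 + k1 r^2 times it, then the intrinsics apply), "rvec" (rotation vector, rad) and "tvec" (3), from world to camera coordinates, as OpenCV has them. Camera axes: x right, y down, z forward; pixel columns grow to the right and rows downward; lengths in m; the calibration is good to about 2 mm. A picture is of the moment at which its call begins. calibration takes no time and is no camera call.
- env.hand_in(): hands the job in, once; it reports no verdict.
The state is a dict: "clock": time; "joint_pos": joint angles; "qvel": joint speeds; "tau": joint torques, N m; "tcp_pos": TCP position; "orientation": TCP orientation; "wrist_force": force on the tool from outside, world axes, zero at the start; "ft_torque": the same for the moment, N m; "finger_gap": finger opening in m.
Only numpy, scipy, OpenCV 4.12 (cv2) and the standard library are available. Lean on these libraries where they do the work, as an engineer would, in place of code of your own. Each camera call takes 0.05 s, during which the arm holds its last target.

## Working session

There is one attempt and no reset: what is moved stays moved. The work goes in short steps, Python scripts to look and compute and a shell command to move; the robot and the scene stay as the last step left them, time stands still between calls to the robot, and variables do not carry over. Pictures are saved under pics/ and viewed, and the job is handed in when it is done.

```bash
ls -la; mkdir -p pics; cat > h.py <<'E'
from workcell import env
import numpy as np, cv2
def cam(n):
    c=env.calibration(n); K=np.array([[c['fx'],0,c['cx']],[0,c['fy'],c['cy']],[0,0,1.]])
    return K,np.array([c['k1'],0,0,0,0.]),np.array(c['rvec'],float),np.array(c['tvec'],float)
def proj(n,P):
    K,d,r,t=cam(n); return cv2.projectPoints(np.array(P,float).reshape(-1,1,3),r,t,K,d)[0].reshape(-1,2)
def ray(n,uv,z):
    K,d,r,t=cam(n); p=cv2.undistortPoints(np.array(uv,float).reshape(-1,1,2),K,d).reshape(-1,2)
    R=cv2.Rodrigues(r)[0]; C=-R.T@t; D=np.c_[p,np.ones(len(p))]@R
    return C+D*((z-C[2])/D[:,2])[:,None]
def snap(n,f):
    im=np.array(env.read_camera(n))[:,:,::-1].copy(); cv2.imwrite(f'pics/{f}.png',im); return im
E
python3 - <<'E'
from h import *
snap('top','t0');snap('scene','s0')
print(env.get_state())
for n in('top','scene'):
    print(env.calibration(n)); K,d,r,t=cam(n); print(-cv2.Rodrigues(r)[0].T@t)
E
```

```text
total 12
drwxr-xr-x  3 agent agent 4096 Dec  7 15:33 .
drwxr-xr-x 23 root  root  4096 Dec  7 15:33 ..
drwxr-xr-x  2 agent agent 4096 Dec  7 15:33 pics
{'clock': 0.1, 'joint_pos': array([-1.35658233e+00,  3.13931891e-01,  4.50942780e-02,  1.30359374e+00,
       -1.92245360e-05,  1.43119806e+00]), 'qvel': array([-0.00039635, -0.00175376,  0.00268287,  0.00132093, -0.00014277,
        0.00035652]), 'tau': array([ 2.18031768e-03, -4.81722951e+01,  2.99245369e+01,  1.27310038e-02,
       -1.59753426e-04, -1.44307597e-05]), 'tcp_pos': array([ 0.19911329, -0.53894243,  0.23049498]), 'orientation': array([-5.49058549e-04,  8.20510681e-01, -5.71630610e-01, -6.05765847e-04]), 'wrist_force': array([ 0.03745583, -0.17944243,  0.50337954]), 'ft_torque': array([ 0.00843303, -0.00340528, -0.00656411]), 'finger_gap': 0.08547559431224211}
{'fx': 513.1622460905327, 'fy': 513.1622460905327, 'cx': 283.14936457560333, 'cy': 216.9813742226745, 'k1': 0.007685859822750413, 'rvec': array([ 2.16528494, -2.1951635 ,  0.0897861 ]), 'tvec': array([0.02079446, 0.59891496, 1.24997729])}
[0.49552769 0.01445454 1.29453394]
{'fx': 511.467913532277, 'fy': 511.467913532277, 'cx': 277.82551276374596, 'cy': 214.33185206781084, 'k1': -0.17019502050644275, 'rvec': array([ 0.979372  ,  2.28267802, -1.22360444]), 'tvec': array([ 0.41129662, -0.16895314,  1.51448373])}
[1.26341569 0.6371607  0.69941266]
```

View pics/t0.png

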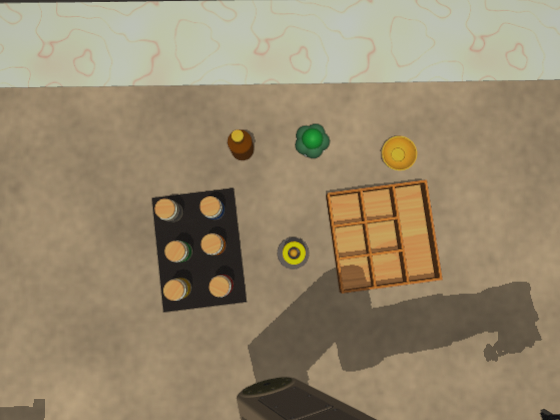

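View pics/s0.png

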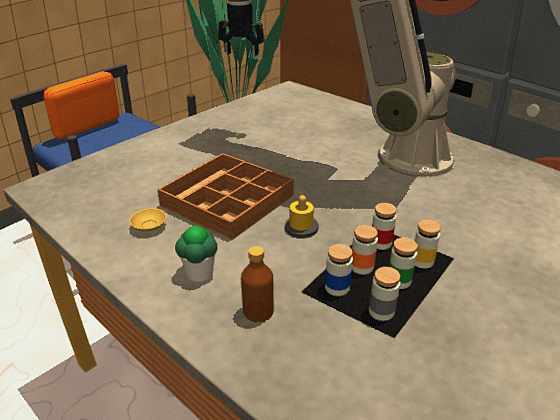

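The top view shows six jars on the mat, with lids near (167,209), (211,207), (177,251), (212,244), (175,289) and (220,286). The roll is at (293,252). The caddy spans about (327..440, 180..292), with its long bay on the right.

```bash
python3 - <<'E'
from h import *
im=cv2.imread('pics/t0.png')
cv2.imwrite('pics/c1.png',cv2.resize(im[180:320,145:265],None,fx=5,fy=4.2,interpolation=cv2.INTER_CUBIC))
cv2.imwrite('pics/c2.png',cv2.resize(im[170:305,265:450],None,fx=4.2,fy=4.2,interpolation=cv2.INTER_CUBIC))
hsv=cv2.cvtColor(im,cv2.COLOR_BGR2HSV)
for p in [(211,207),(177,251),(175,289),(400,200)]: print(p,hsv[p[1],p[0]])
m=cv2.inRange(hsv,(8,60,120),(20,200,255)); m[:, 255:]=0; m[:185]=0; m[315:]=0
n,l,s,c=cv2.connectedComponentsWithStats(m)
for i in range(1,n):
    if s[i,4]>100:
        print(s[i],c[i].round(1),ray('top',[c[i]],.1).round(4))
m=cv2.inRange(hsv,(24,150,120),(34,255,255)); m[:, :265]=0;m[:,320:]=0; m[:225]=0
n,l,s,c=cv2.connectedComponentsWithStats(m)
for i in range(1,n): print(s[i],c[i].round(1),ray('top',[c[i]],.06).round(4))
E
```

```text
(211, 207) [ 16 146 196]
(177, 251) [ 16 148 196]
(175, 289) [ 16 151 196]
(400, 200) [ 17 146 195]
[    0   185   255   130 23352] [ 97.  249.5] [[0.5232 0.4458 0.1   ]]
[200 196  21  21 324] [209.6 205.9] [[0.6214 0.1843 0.1   ]]
[155 199  21  20 330] [164.6 208.3] [[0.6172 0.2896 0.1   ]]
[201 234  21  21 345] [211.  243.5] [[0.5334 0.1812 0.1   ]]
[165 241  21  21 341] [174.7 250.7] [[0.518  0.2656 0.1   ]]
[209 276  21  21 347] [218.9 286.1] [[0.4348 0.1632 0.1   ]]
[163 279  22  22 357] [173.5 289.5] [[0.4285 0.268  0.1   ]]
[282 241  24  24 317] [293.6 252.6] [[ 0.5102 -0.0113  0.06  ]]
```

View pics/c1.png

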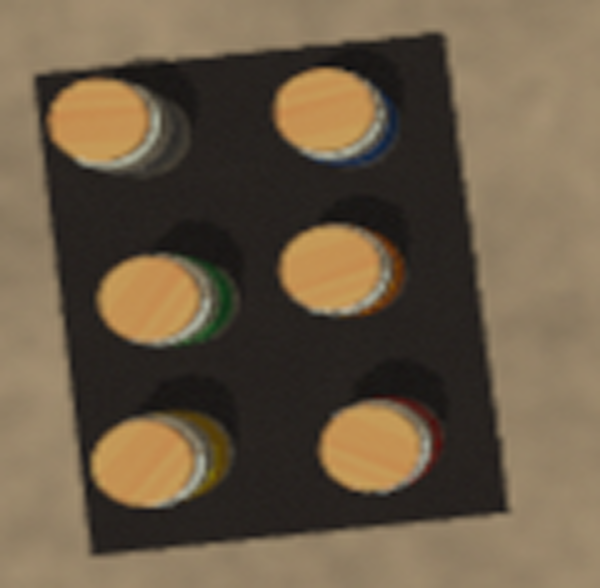

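View pics/c2.png

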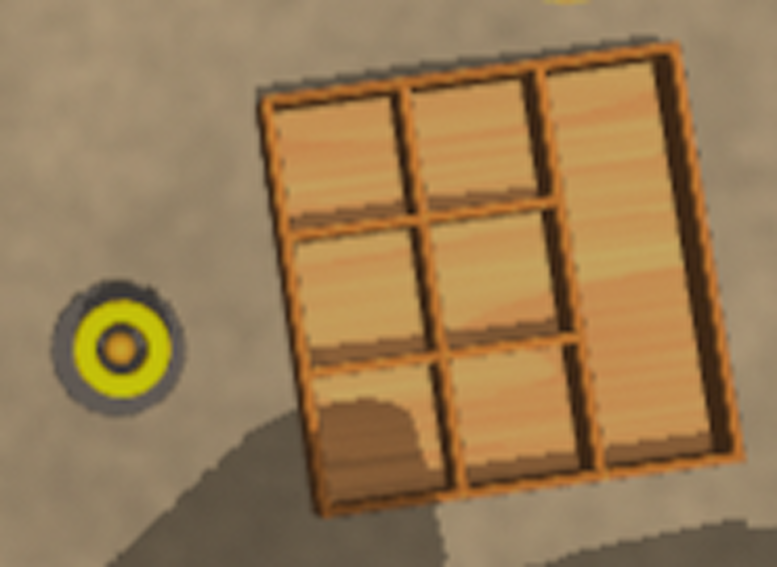

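```bash
cat >> h.py <<'E'
def W(c,p):  # caddy pt -> world
    a=c[2]; R=np.array([[np.cos(a),-np.sin(a)],[np.sin(a),np.cos(a)]]); return R@np.array(p)+c[:2]
E
python3 - <<'E'
from h import *
uv=[(327.4,193.8),(425.7,180.7),(440.7,279.0),(341.7,292.1)]
P=ray('top',uv,.05)[:,:2]; print(P.round(4)); print([np.linalg.norm(P[i]-P[i-1]).round(4) for i in range(4)])
# TL=(+x,+y),TR=(+x,-y),BR=(-x,-y),BL=(-x,+y)
L=np.array([[1,1],[1,-1],[-1,-1],[-1,1]])*.123
from scipy.optimize import least_squares
f=lambda c:np.concatenate([W(c,l)-p for l,p in zip(L,P)])
c=least_squares(f,[.5,-.25,0]).x; print(c,f(c).round(4))
im=cv2.imread('pics/t0.png'); big=cv2.resize(im[170:305,265:450],None,fx=4.2,fy=4.2,interpolation=cv2.INTER_CUBIC)
def d(p3):
    q=proj('top',p3); return ((q-[265,170]+.5)*4.2).astype(int)
for z,h in((.05,.123),(.05,.117)):
    q=d([[*W(c,l*h/.123),z] for l in L]); cv2.polylines(big,[q],True,(255,0,0),1)
for x in(-.08,0,.08):
    for y in(.08,0,-.08):
        q=d([[*W(c,np.array([x,y])+l*.037/.123),.05] for l in L]); 
        if y>-.05: cv2.polylines(big,[q],True,(0,255,0),1)
        print((x,y),W(c,(x,y)).round(4))
cv2.imwrite('pics/c3.png',big)
s=cv2.imread('pics/s0.png')
for z in (.05,0): 
    q=proj('scene',[[*W(c,l),z] for l in L]); cv2.polylines(s,[q.astype(int)],True,(255,0,0),1)
for p in [(.6214,.1843),(.6172,.2896),(.5334,.1812),(.518,.2656),(.4348,.1632),(.4285,.268)]:
    t=np.linspace(0,6.28,30); q=proj('scene',np.c_[p[0]+.0235*np.cos(t),p[1]+.0235*np.sin(t),.1+0*t]); cv2.polylines(s,[q.astype(int)],True,(255,0,0),1)
for z in(.012,.06):
    q=proj('scene',np.c_[.5102+.028*np.cos(t),-.0113+.028*np.sin(t),z+0*t]); cv2.polylines(s,[q.astype(int)],True,(255,0,0),1)
cv2.imwrite('pics/c4.png',cv2.resize(s[140:340,140:460],None,fx=2.5,fy=2.5))
E
```

```text
[[ 0.6524 -0.0962]
 [ 0.6813 -0.3373]
 [ 0.4421 -0.3646]
 [ 0.414  -0.1256]]
[np.float64(0.2402), np.float64(0.2428), np.float64(0.2408), np.float64(0.2406)]
[ 0.54742353 -0.23093597  0.11830817] [ 0.0027  0.0019  0.0028 -0.0013 -0.0022 -0.003  -0.0032  0.0023]
(-0.08, 0.08) [ 0.4585 -0.1609]
(-0.08, 0) [ 0.468  -0.2404]
(-0.08, -0.08) [ 0.4774 -0.3198]
(0, 0.08) [ 0.538  -0.1515]
(0, 0) [ 0.5474 -0.2309]
(0, -0.08) [ 0.5569 -0.3104]
(0.08, 0.08) [ 0.6174 -0.1421]
(0.08, 0) [ 0.6269 -0.2215]
(0.08, -0.08) [ 0.6363 -0.3009]
```

View pics/c3.png

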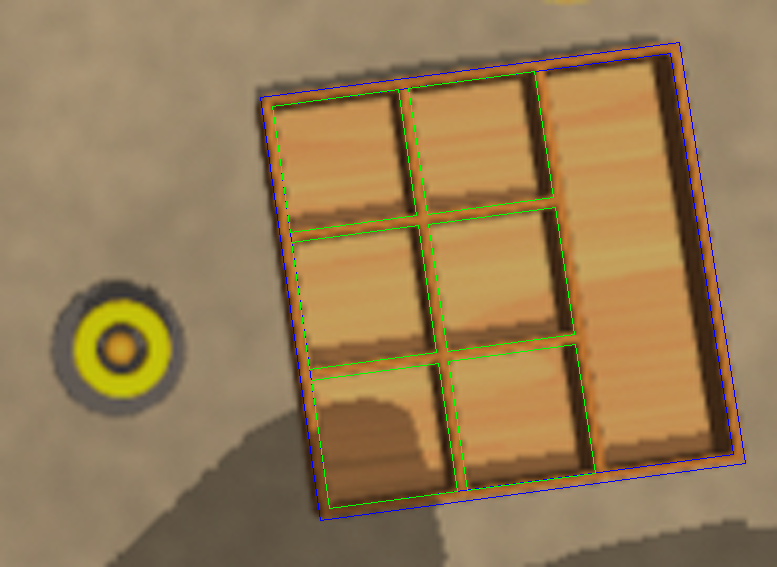

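View pics/c4.png

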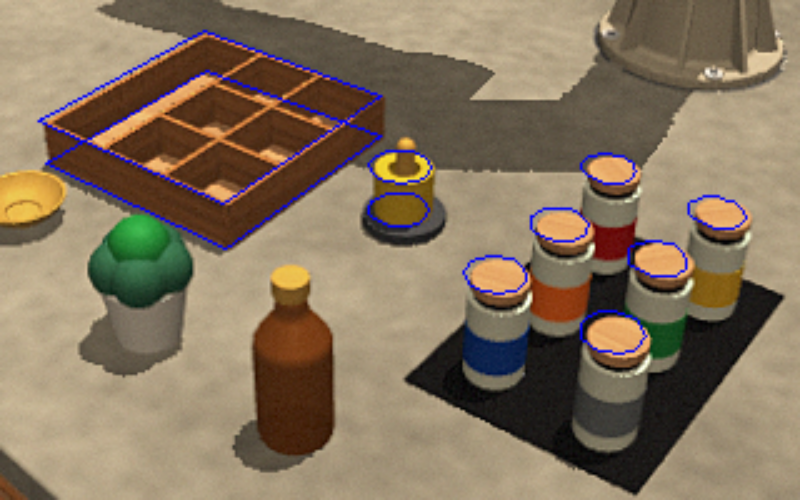

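```bash
python3 -m inch '[[0,0,-0.9677,0,0,0,0],[0,0,-0.9677,0,0,0,0],[0,0,-0.9677,0,0,0,0],[0,0,-0.9677,0,0,0,0],[0,0,-0.9677,0,0,0,0],[0,0,-0.9677,0,0,0,0],[0,0,-0.9677,0,0,0,0],[0,0,-0.9677,0,0,0,0],[0,0,-0.9677,0,0,0,0],[0,0,0,0,0,0,0]]' 40
```

```text
clock: 1.1
tcp_pos: [0.1992, -0.5391, 0.2308]
orientation: [-0.0, 1.0, -0.0, -0.0]
wrist_force: [-0.7, -1.1, -0.1]
finger_gap: 0.0853
```

The caddy rim overlay sits on the top image to about 1 px. The jar-lid and roll overlays land about 1–3 px up-left in the scene view, so I'll cross-check the two views.

```bash
python3 - <<'E'
from h import *
s=cv2.imread('pics/s0.png'); hsv=cv2.cvtColor(s,cv2.COLOR_BGR2HSV)
m=cv2.inRange(hsv,(8,90,140),(18,190,255)); m[:195]=0; m[:,:325]=0; m[300:]=0;m[:,445:]=0
n,l,st,c=cv2.connectedComponentsWithStats(m)
names=dict(a=(.6214,.1843),b=(.518,.2656),c=(.5334,.1812),d=(.6172,.2896),e=(.4285,.268),f=(.4348,.1632))
for k,p in names.items(): print(k,proj('scene',[[*p,.1]]).round(1))
for i in range(1,n):
    if st[i,4]>60:
        print(st[i],c[i].round(1), ray('scene',[c[i]],.1).round(4))
E
```

```text
a [[338.2 249.8]]
b [[403.  243.5]]
c [[363.7 229.8]]
d [[385.1 272.9]]
e [[426.8 225.1]]
f [[383.4 207.4]]
[375 203  22  12 201] [385.4 208.2] [[0.4344 0.1682 0.1   ]]
[418 219  23  14 237] [429.2 225.5] [[0.4262 0.2725 0.1   ]]
[355 225  23  14 256] [365.8 231.3] [[0.5347 0.1875 0.1   ]]
[394 237  24  15 280] [405.4 244.1] [[0.5165 0.2701 0.1   ]]
[328 244  25  15 295] [339.8 250.9] [[0.6221 0.1886 0.1   ]]
[375 267  25  17 331] [387.  274.6] [[0.6189 0.2949 0.1   ]]
```

```bash
python3 -m inch '[[0,0,0,0.48,-0.8,0,0],[0,0,0,0.48,-0.8,0,0],[0,0,0,0.48,-0.8,0,0],[0,0,0,0.48,-0.8,0,0],[0,0,0,0.48,-0.8,0,0],[0,0,0,0.48,-0.8,0,0],[0,0,0,0.48,-0.8,0,0],[0,0,0,0.48,-0.8,0,0],[0,0,0,0.48,-0.8,0,0],[0,0,0,0.48,-0.8,0,0],[0,0,0,0.48,-0.8,0,0],[0,0,0,0.48,-0.8,0,0]]'
python3 -m inch '[[0,0,0,0.23,-0.5,0,1],[0,0,0,0.23,-0.5,0,1],[0,0,0,0,0,0.5,1],[0,0,0,0,0,0.5,1],[0,0,0,0,0,0.5,1],[0,0,0,0,0,0,1],[0,0,0,0,0,0,1],[0,0,0,0,0,0,1]]'
python3 - <<'E'
from h import *
snap('top','t1');snap('scene','s1'); s=env.get_state(); p=s['tcp_pos'];print(p,s['joint_pos'],s['finger_gap'])
print(proj('top',[p]),proj('scene',[p]))
for n,f in(('top','t1'),('scene','s1')):
    u=proj(n,[p])[0].astype(int); im=cv2.imread(f'pics/{f}.png'); cv2.circle(im,tuple(u),1,(255,0,255),-1)
    cv2.imwrite(f'pics/{f}c.png',cv2.resize(im[u[1]-50:u[1]+50,u[0]-60:u[0]+60],None,fx=5,fy=5,interpolation=cv2.INTER_NEAREST))
E
```

```text
clock: 2.3
tcp_pos: [0.4882, -0.0578, 0.2313]
orientation: [0.0, 1.0, -0.002, 0.0]
wrist_force: [0.8, -0.6, -0.0]
finger_gap: 0.0853
clock: 3.1
tcp_pos: [0.5116, -0.01, 0.1577]
orientation: [0.0, 1.0, -0.001, 0.001]
wrist_force: [0.1, -0.4, 0.5]
finger_gap: -0.0002
[ 0.51171489 -0.0100209   0.15776321] [-1.76484804e-01  2.24888630e-01 -2.56140753e-01  1.08716560e+00
 -7.80223669e-05  1.39615069e+00] 0.0002458627329409282
[[293.93920262 251.353057  ]] [[300.89660469 169.72835288]]
```

View pics/s1c.png

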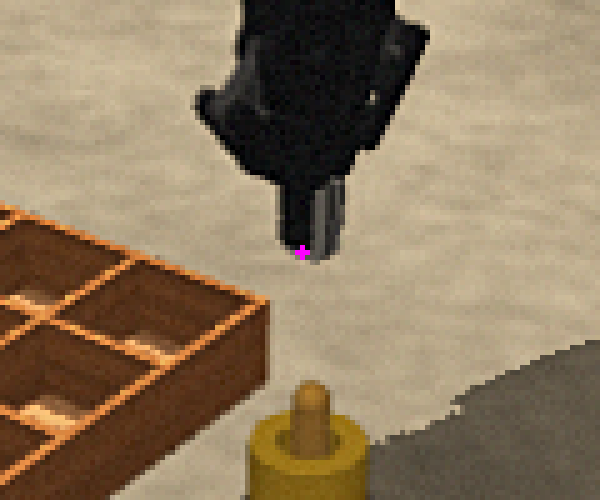

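View pics/t1c.png

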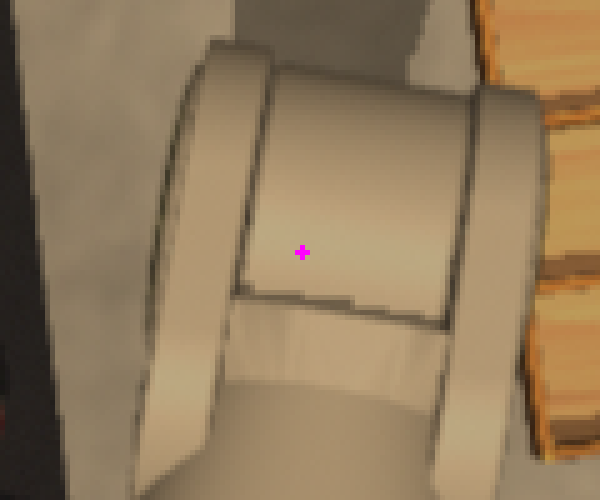

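The scene camera draws the known TCP about (+2,+1) px off, the same shift as the jar lids. So the scene view is biased and the top-camera measurements stand. Next is the roll.

```bash
python3 -m inch '[[0,0,0,-0.03,0.025,0,0],[0,0,0,0,0,0,0],[0,0,0,0,0,0,0],[0,0,0,0,0,0,0],[0,0,0,0,0,0,0],[0,0,0,0,0,0.5,0],[0,0,0,0,0,0.5,0],[0,0,0,0,0,0.5,0],[0,0,0,0,0,0.5,0],[0,0,0,0,0,0.4,0],[0,0,0,0,0,0.16,0],[0,0,0,0,0,0,0]]' 40
python3 -m inch '[[0,0,0,0,0,0,0.6],[0,0,0,0,0,0,0.6],[0,0,0,0,0,0,0.6],[0,0,0,0,0,0,0.6],[0,0,0,0,0,0,0.6],[0,0,0,0,0,0,0.6],[0,0,0,0,0,0,0.6],[0,0,0,0,0,0,0.6]]' 40
```

```text
clock: 4.4
tcp_pos: [0.5082, -0.0108, 0.0273]
orientation: [-0.0, 1.0, -0.0, -0.001]
wrist_force: [0.0, -0.2, -0.5]
finger_gap: 0.0853
clock: 5.2
tcp_pos: [0.5105, -0.0112, 0.0299]
orientation: [0.0, 1.0, -0.0, 0.001]
wrist_force: [-0.8, 0.4, 6.9]
finger_gap: 0.0546
```

```bash
python3 -m inch '[[0,0,0,0,0,0,1],[0,0,0,0,0,-0.2,1],[0,0,0,0,0,-0.4,1],[0,0,0,0,0,-0.5,1],[0,0,0,0,0,-0.5,1],[0,0,0,0,0,-0.5,1],[0,0,0,0,0,-0.3,1],[0,0,0,0,0,0,1],[0,0,0,0,0,0,1]]' 60
python3 - <<'E'
from h import *
snap('scene','s2')
E
```

```text
clock: 6.1
tcp_pos: [0.5092, -0.011, 0.1485]
orientation: [0.0, 1.0, -0.0, 0.0]
wrist_force: [0.2, 0.5, -1.2]
finger_gap: 0.054
```

View pics/s2.png

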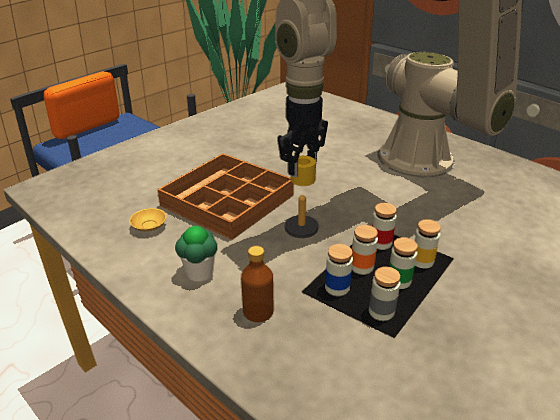

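The roll (301,172) is off the post, which now stands bare at (302,212). Carrying it to the bay.

```bash
python3 -m inch '[[0,0,0,0.05,0.3,0,1],[0,0,0,0.1,0.6,0,1],[0,0,0,0.1,0.65,0,1],[0,0,0,0.1,0.65,0,1],[0,0,0,0.1,0.65,0,1],[0,0,0,0.1,0.65,0,1],[0,0,0,0.1,0.65,0,1],[0,0,0,0.1,0.65,0,1],[0,0,0,0.1,0.6,0,1],[0,0,0,0.1,0.57,0,1],[0,0,0,0,0,0,1],[0,0,0,0,0,0,1]]'
python3 - <<'E'
from h import *
snap('scene','s3')
E
```

```text
clock: 7.35
tcp_pos: [0.5554, -0.3104, 0.1466]
orientation: [-0.001, 1.0, -0.001, -0.001]
wrist_force: [-0.3, 0.3, -1.9]
finger_gap: 0.0545
```

View pics/s3.png

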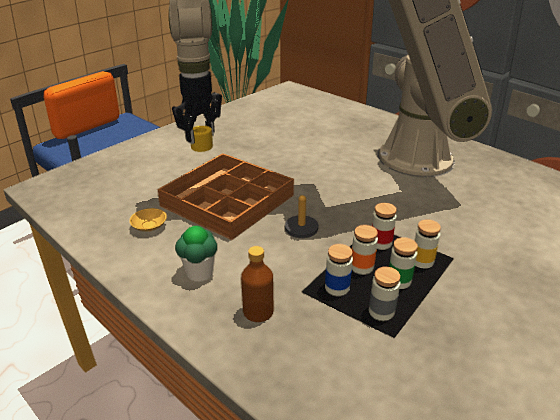

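The roll is still gripped, at (202,138) above the bay. Lowering.

```bash
python3 -m inch '[[0,0,0,0,0,0.4,1],[0,0,0,0,0,0.5,1],[0,0,0,0,0,0.5,1],[0,0,0,0,0,0.4,1],[0,0,0,0,0,0.3,1],[0,0,0,0,0,0.2,1],[0,0,0,0,0,0.1,1],[0,0,0,0,0,0,1],[0,0,0,0,0,0,1],[0,0,0,0,0,0,1]]'
```

```text
clock: 8.4
tcp_pos: [0.5571, -0.31, 0.0294]
orientation: [0.001, 1.0, -0.0, 0.001]
wrist_force: [0.1, -0.0, -0.3]
finger_gap: 0.0542
```

```bash
python3 -m inch '[[0,0,0,0,0,0.04,1],[0,0,0,0,0,0.04,1],[0,0,0,0,0,0.02,1],[0,0,0,0,0,0,1],[0,0,0,0,0,0,1]]'
```

```text
clock: 8.9
tcp_pos: [0.5566, -0.3097, 0.024]
orientation: [0.0, 1.0, -0.0, 0.0]
wrist_force: [-2.2, 2.2, 6.8]
finger_gap: 0.0544
```

```bash
python3 -m inch '[[0,0,0,0,0,0,0.3],[0,0,0,0,0,0,0.2],[0,0,0,0,0,0,0.1],[0,0,0,0,0,0,0.1],[0,0,0,0,0,0,0.1],[0,0,0,0,0,-0.4,0.1],[0,0,0,0,0,-0.8,0.1],[0,0,0,0,0,-0.9,0.1],[0,0,0,0,0,-0.8,0.1],[0,0,0,0,0,0,0.2]]'
python3 - <<'E'
from h import *
snap('scene','s4');snap('top','t4')
E
```

```text
clock: 9.9
tcp_pos: [0.5595, -0.3117, 0.1755]
orientation: [0.003, 1.0, -0.0, 0.005]
wrist_force: [0.4, 0.2, 0.8]
finger_gap: 0.0682
```

View pics/s4.png

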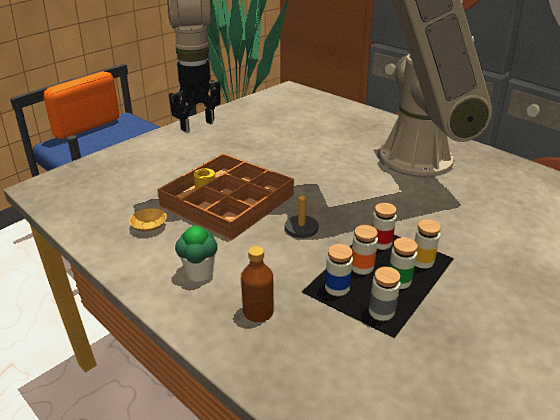

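View pics/t4.png

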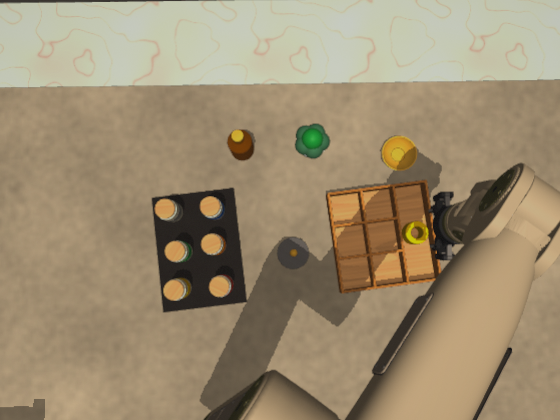

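The roll stands in the bay at top (416,233). The jars haven't moved. Starting with the red jar (f).

```bash
python3 -m inch '[[0,0,0,-0.2,-0.79,0,0.2],[0,0,0,-0.2,-0.79,0,0.2],[0,0,0,-0.2,-0.79,0,0.2],[0,0,0,-0.2,-0.79,0,0.2],[0,0,0,-0.2,-0.79,0,0.2],[0,0,0,-0.2,-0.79,0,0.2],[0,0,0,-0.2,-0.79,0,0.2],[0,0,0,-0.2,-0.79,0,0.2],[0,0,0,-0.2,-0.79,0,0.2],[0,0,0,-0.2,-0.79,0,0.2],[0,0,0,-0.2,-0.79,0,0.2],[0,0,0,-0.2,-0.79,0,0.2]]'
python3 -m inch '[[0,0,0,0,0,0,0.2],[0,0,0,0,0,0,0.2],[0,0,0,0,0,0,0.2]]'
```

```text
clock: 11.2
tcp_pos: [0.4349, 0.1658, 0.1664]
orientation: [0.0, 1.0, -0.001, -0.002]
wrist_force: [0.5, 0.2, 0.6]
finger_gap: 0.0684
clock: 11.5
tcp_pos: [0.4365, 0.1638, 0.1672]
orientation: [0.0, 1.0, -0.001, -0.001]
wrist_force: [-0.2, -0.2, -0.1]
finger_gap: 0.0686
```

```bash
python3 -m inch '[[0,0,0,-0.03,0.01,0.4,0.2],[0,0,0,0,0,0.6,0.2],[0,0,0,0,0,0.6,0.2],[0,0,0,0,0,0.5,0.2],[0,0,0,0,0,0.22,0.2],[0,0,0,0,0,0,0.2],[0,0,0,0,0,0,0.2],[0,0,0,0,0,0,0.8],[0,0,0,0,0,0,0.8],[0,0,0,0,0,0,0.8],[0,0,0,0,0,0,0.8],[0,0,0,0,0,0,0.8]]' 50
```

```text
clock: 12.7
tcp_pos: [0.4365, 0.1642, 0.0538]
orientation: [0.0, 1.0, -0.0, 0.001]
wrist_force: [-1.5, -0.1, 6.3]
finger_gap: 0.0487
```

```bash
python3 -m inch '[[0,0,0,0,0,0,1],[0,0,0,0,0,-0.1,1],[0,0,0,0,0,-0.3,1],[0,0,0,0,0,-0.5,1],[0,0,0,0,0,-0.6,1],[0,0,0,0,0,-0.6,1],[0,0,0,0,0,-0.3,1],[0,0,0,0,0,0,1],[0,0,0,0,0,0,1]]' 60
python3 - <<'E'
from h import *
a=snap('scene','s5');b=snap('top','t5'); cv2.imwrite('pics/x5.png',np.vstack([a[100:340,140:460],b[150:330,130:450]]))
E
```

```text
clock: 13.6
tcp_pos: [0.4352, 0.1641, 0.1721]
orientation: [0.0, 1.0, -0.0, 0.0]
wrist_force: [-0.9, 0.1, -2.0]
finger_gap: 0.0488
```

View pics/x5.png

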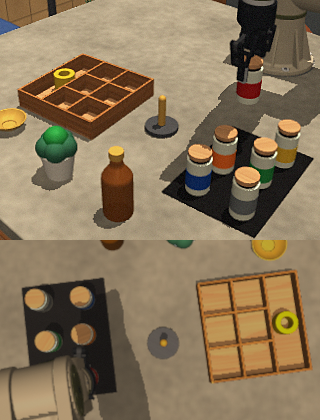

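Jar f is held upright (scene crop 250,80) and the other five are in place. Carrying it to the near inner cell.

```bash
python3 -m inch '[[0,0,0,0.05,0.4,0,1],[0,0,0,0.05,0.75,0,1],[0,0,0,0.05,0.75,0,1],[0,0,0,0.05,0.75,0,1],[0,0,0,0.05,0.75,0,1],[0,0,0,0.05,0.75,0,1],[0,0,0,0.05,0.75,0,1],[0,0,0,0.05,0.75,0,1],[0,0,0,0.05,0.75,0,1],[0,0,0,0.05,0.75,0,1],[0,0,0,0.05,0.75,0,1],[0,0,0,0.09,0.19,0,1]]'
python3 -m inch '[[0,0,0,0,0,0,1],[0,0,0,0,0,0,1],[0,0,0,0,0,0,1]]'
```

```text
clock: 14.9
tcp_pos: [0.4664, -0.2437, 0.1707]
orientation: [0.0, 1.0, -0.002, -0.001]
wrist_force: [0.2, 0.3, -2.8]
finger_gap: 0.0487
clock: 15.2
tcp_pos: [0.4665, -0.2388, 0.1718]
orientation: [-0.001, 1.0, 0.0, -0.001]
wrist_force: [-0.2, -0.8, -2.3]
finger_gap: 0.0484
```

```bash
python3 -m inch '[[0,0,0,0.02,0.02,0.4,1],[0,0,0,0,0,0.6,1],[0,0,0,0,0,0.6,1],[0,0,0,0,0,0.4,1],[0,0,0,0,0,0.2,1],[0,0,0,0,0,0.04,1],[0,0,0,0,0,0.04,1],[0,0,0,0,0,0,1],[0,0,0,0,0,0,1]]'
```

```text
clock: 16.1
tcp_pos: [0.4687, -0.2419, 0.0594]
orientation: [0.001, 1.0, -0.0, 0.001]
wrist_force: [-0.2, 0.1, -2.7]
finger_gap: 0.0484
```

```bash
python3 -m inch '[[0,0,0,0,0,0.03,1],[0,0,0,0,0,0.03,1],[0,0,0,0,0,0.02,1],[0,0,0,0,0,0,1],[0,0,0,0,0,0,1]]'
```

```text
clock: 16.6
tcp_pos: [0.4684, -0.242, 0.0559]
orientation: [0.001, 1.0, -0.001, 0.001]
wrist_force: [-3.3, 2.2, 9.3]
finger_gap: 0.0486
```

```bash
python3 -m inch '[[0,0,0,0,0,0,0.3],[0,0,0,0,0,0,0.2],[0,0,0,0,0,0,0.2],[0,0,0,0,0,0,0.2],[0,0,0,0,0,-0.3,0.2],[0,0,0,0,0,-0.7,0.2],[0,0,0,0,0,-0.8,0.2],[0,0,0,0,0,-0.6,0.2],[0,0,0,0,0,0,0.2]]'
python3 -m inch '[[0,0,0,0.1,-0.44,0,0.2],[0,0,0,0.11,-0.75,0,0.2],[0,0,0,0.11,-0.75,0,0.2],[0,0,0,0.11,-0.75,0,0.2],[0,0,0,0.11,-0.75,0,0.2],[0,0,0,0.11,-0.75,0,0.2],[0,0,0,0.11,-0.75,0,0.2],[0,0,0,0.11,-0.75,0,0.2],[0,0,0,0.11,-0.75,0,0.2],[0,0,0,0.11,-0.75,0,0.2],[0,0,0,0.11,-0.75,0,0.2],[0,0,0,0.1,-0.5,0,0.2]]'
python3 -m inch '[[0,0,0,0,0,0,0.2],[0,0,0,0,0,0,0.2],[0,0,0,0,0,0,0.2]]'
python3 - <<'E'
from h import *
a=snap('scene','s6');b=snap('top','t6'); cv2.imwrite('pics/x6.png',np.vstack([a[100:340,140:460],b[150:330,130:450]]))
E
```

```text
clock: 17.5
tcp_pos: [0.4704, -0.2431, 0.1789]
orientation: [0.002, 1.0, -0.0, 0.003]
wrist_force: [0.5, -0.7, -0.3]
finger_gap: 0.068
clock: 18.7
tcp_pos: [0.5328, 0.1828, 0.1731]
orientation: [-0.0, 1.0, 0.0, -0.001]
wrist_force: [0.1, -0.6, 0.8]
finger_gap: 0.0682
clock: 19.0
tcp_pos: [0.5329, 0.1796, 0.1736]
orientation: [0.0, 1.0, -0.001, -0.001]
wrist_force: [0.5, 0.2, 0.5]
finger_gap: 0.0687
```

View pics/x6.png

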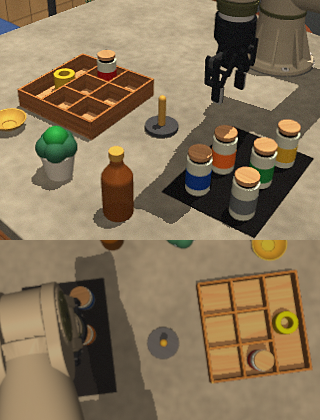

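```bash
python3 - <<'E'
from h import *
print(proj('scene',[[.533,.18,.1736]])-[140,100], proj('scene',[[.5334,.1812,.1]])-[140,100])
E
```

```text
[[226.7290351   98.75844055]] [[223.68601277 129.81639806]]
```

Jar f is standing in its cell at top (390,270), and the gripper is centred over jar c.

```bash
python3 -m inch '[[0,0,0,0,-0.02,0.4,0.2],[0,0,0,0,0,0.6,0.2],[0,0,0,0,0,0.6,0.2],[0,0,0,0,0,0.5,0.2],[0,0,0,0,0,0.28,0.2],[0,0,0,0,0,0,0.2],[0,0,0,0,0,0,0.2],[0,0,0,0,0,0,1],[0,0,0,0,0,0,1],[0,0,0,0,0,0,1],[0,0,0,0,0,0,1],[0,0,0,0,0,0,1]]' 60
```

```text
clock: 20.3
tcp_pos: [0.5349, 0.1816, 0.0571]
orientation: [-0.0, 1.0, -0.001, 0.002]
wrist_force: [0.4, -1.0, 5.7]
finger_gap: 0.0482
```

```bash
python3 -m inch '[[0,0,0,0,0,0,1],[0,0,0,0,0,-0.1,1],[0,0,0,0,0,-0.3,1],[0,0,0,0,0,-0.5,1],[0,0,0,0,0,-0.6,1],[0,0,0,0,0,-0.6,1],[0,0,0,0,0,-0.3,1],[0,0,0,0,0,0,1],[0,0,0,0,0,0,1]]' 60
```

```text
clock: 21.2
tcp_pos: [0.533, 0.1815, 0.1747]
orientation: [0.0, 1.0, -0.0, -0.0]
wrist_force: [-0.3, -0.1, -3.1]
finger_gap: 0.048
```

```bash
python3 -m inch '[[0,0,0,0.02,0.4,0,1],[0,0,0,0.02,0.75,0,1],[0,0,0,0.02,0.75,0,1],[0,0,0,0.02,0.75,0,1],[0,0,0,0.02,0.75,0,1],[0,0,0,0.02,0.75,0,1],[0,0,0,0.03,0.75,0,1],[0,0,0,0.03,0.75,0,1],[0,0,0,0.03,0.75,0,1],[0,0,0,0.03,0.75,0,1],[0,0,0,0.03,0.75,0,1],[0,0,0,0.02,0.34,0,1]]'
python3 -m inch '[[0,0,0,0,0,0,1],[0,0,0,0,0,0,1],[0,0,0,0,0,0,1]]'
python3 - <<'E'
from h import *
a=snap('scene','s7');b=snap('top','t7'); cv2.imwrite('pics/x7.png',np.vstack([a[100:340,140:460],b[150:330,130:450]]))
E
```

```text
clock: 22.4
tcp_pos: [0.5465, -0.2332, 0.173]
orientation: [-0.0, 1.0, -0.002, -0.001]
wrist_force: [0.4, -0.2, -2.2]
finger_gap: 0.0478
clock: 22.7
tcp_pos: [0.547, -0.2289, 0.1746]
orientation: [-0.001, 1.0, 0.0, -0.001]
wrist_force: [0.2, 0.5, -2.7]
finger_gap: 0.0481
```

View pics/x7.png

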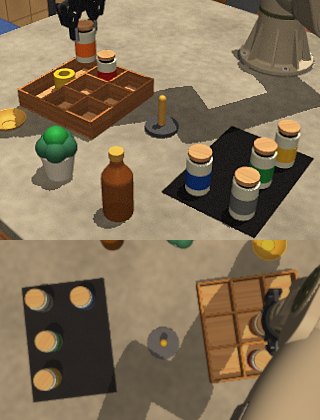

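Jar c is upright above the middle inner cell, and the four remaining jars are unmoved on the mat.

```bash
python3 -m inch '[[0,0,0,0.01,0.02,0.4,1],[0,0,0,0,0,0.6,1],[0,0,0,0,0,0.6,1],[0,0,0,0,0,0.4,1],[0,0,0,0,0,0.2,1],[0,0,0,0,0,0.04,1],[0,0,0,0,0,0.02,1],[0,0,0,0,0,0,1],[0,0,0,0,0,0,1]]'
```

```text
clock: 23.7
tcp_pos: [0.5489, -0.232, 0.0636]
orientation: [0.001, 1.0, -0.0, 0.001]
wrist_force: [-0.0, 0.6, -2.4]
finger_gap: 0.0483
```

```bash
python3 -m inch '[[0,0,0,0,0,0.03,1],[0,0,0,0,0,0.02,1],[0,0,0,0,0,0,1],[0,0,0,0,0,0,1]]'
```

```text
clock: 24.1
tcp_pos: [0.5479, -0.2315, 0.0598]
orientation: [-0.0, 1.0, -0.001, -0.0]
wrist_force: [0.5, 0.6, -2.7]
finger_gap: 0.0484
```

```bash
python3 -m inch '[[0,0,0,0,0,0.02,1],[0,0,0,0,0,0.02,1],[0,0,0,0,0,0,1],[0,0,0,0,0,0,1]]'
```

```text
clock: 24.5
tcp_pos: [0.5482, -0.2317, 0.059]
orientation: [0.0, 1.0, -0.0, 0.0]
wrist_force: [-2.1, 0.8, 5.0]
finger_gap: 0.0478
```

```bash
python3 -m inch '[[0,0,0,0,0,0,0.3],[0,0,0,0,0,0,0.2],[0,0,0,0,0,0,0.2],[0,0,0,0,0,0,0.2],[0,0,0,0,0,-0.3,0.2],[0,0,0,0,0,-0.7,0.2],[0,0,0,0,0,-0.8,0.2],[0,0,0,0,0,-0.52,0.2],[0,0,0,0,0,0,0.2]]'
python3 -m inch '[[0,0,0,0.12,-0.4,0,0.2],[0,0,0,0.13,-0.75,0,0.2],[0,0,0,0.13,-0.75,0,0.2],[0,0,0,0.13,-0.75,0,0.2],[0,0,0,0.12,-0.75,0,0.2],[0,0,0,0.12,-0.75,0,0.2],[0,0,0,0.12,-0.75,0,0.2],[0,0,0,0.12,-0.75,0,0.2],[0,0,0,0.12,-0.75,0,0.2],[0,0,0,0.12,-0.75,0,0.2],[0,0,0,0.12,-0.75,0,0.2],[0,0,0,0.12,-0.41,0,0.2]]'
python3 -m inch '[[0,0,0,0,0,0,0.2],[0,0,0,0,0,0,0.2],[0,0,0,0,0,0,0.2]]'
python3 - <<'E'
from h import *
a=snap('scene','s8');b=snap('top','t8'); cv2.imwrite('pics/x8.png',np.vstack([a[100:340,140:460],b[150:330,130:450]]))
E
```

```text
clock: 25.4
tcp_pos: [0.5504, -0.2329, 0.1785]
orientation: [0.002, 1.0, -0.0, 0.004]
wrist_force: [-0.7, -0.4, -0.1]
finger_gap: 0.0683
clock: 26.6
tcp_pos: [0.6213, 0.1869, 0.1725]
orientation: [-0.0, 1.0, 0.001, -0.001]
wrist_force: [0.6, -0.0, 0.6]
finger_gap: 0.0681
clock: 26.9
tcp_pos: [0.6215, 0.1829, 0.1732]
orientation: [0.0, 1.0, -0.001, -0.001]
wrist_force: [0.0, -0.5, -0.6]
finger_gap: 0.0685
```

View pics/x8.png

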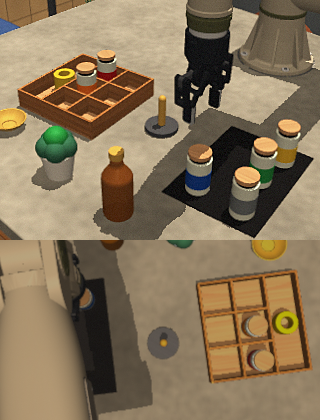

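Jars f and c are standing in their cells and the rest are unmoved. Picking jar a.

```bash
python3 -m inch '[[0,0,0,0,-0.02,0.4,0.2],[0,0,0,0,0,0.6,0.2],[0,0,0,0,0,0.6,0.2],[0,0,0,0,0,0.5,0.2],[0,0,0,0,0,0.28,0.2],[0,0,0,0,0,0,0.2],[0,0,0,0,0,0,0.2],[0,0,0,0,0,0,1],[0,0,0,0,0,0,1],[0,0,0,0,0,0,1],[0,0,0,0,0,0,1],[0,0,0,0,0,0,1]]' 60
```

```text
clock: 28.2
tcp_pos: [0.6233, 0.1852, 0.057]
orientation: [-0.0, 1.0, -0.0, 0.002]
wrist_force: [-0.2, -0.6, 7.1]
finger_gap: 0.0486
```

```bash
python3 -m inch '[[0,0,0,0,0,0,1],[0,0,0,0,0,-0.1,1],[0,0,0,0,0,-0.3,1],[0,0,0,0,0,-0.5,1],[0,0,0,0,0,-0.6,1],[0,0,0,0,0,-0.6,1],[0,0,0,0,0,-0.3,1],[0,0,0,0,0,0,1],[0,0,0,0,0,0,1]]' 60
```

```text
clock: 29.1
tcp_pos: [0.6216, 0.1849, 0.1742]
orientation: [0.0, 1.0, -0.0, -0.0]
wrist_force: [-0.2, -0.6, -3.8]
finger_gap: 0.0479
```

```bash
python3 -m inch '[[0,0,0,0,0.4,0,1],[0,0,0,0.01,0.75,0,1],[0,0,0,0.01,0.75,0,1],[0,0,0,0.01,0.75,0,1],[0,0,0,0.01,0.75,0,1],[0,0,0,0.01,0.75,0,1],[0,0,0,0.01,0.75,0,1],[0,0,0,0.01,0.75,0,1],[0,0,0,0.01,0.75,0,1],[0,0,0,0.01,0.75,0,1],[0,0,0,0.01,0.75,0,1],[0,0,0,0,0.23,0,1]]'
python3 -m inch '[[0,0,0,0,0,0,1],[0,0,0,0,0,0,1],[0,0,0,0,0,0,1]]'
python3 - <<'E'
from h import *
a=snap('scene','s9');b=snap('top','t9'); cv2.imwrite('pics/x9.png',np.vstack([a[100:340,140:460],b[150:330,130:450]]))
E
```

```text
clock: 30.3
tcp_pos: [0.6253, -0.2252, 0.1721]
orientation: [-0.0, 1.0, -0.002, -0.002]
wrist_force: [-0.6, -0.1, -2.5]
finger_gap: 0.0481
clock: 30.6
tcp_pos: [0.6263, -0.2198, 0.1742]
orientation: [-0.001, 1.0, 0.0, -0.001]
wrist_force: [-0.1, 0.2, -2.2]
finger_gap: 0.0482
```

View pics/x9.png

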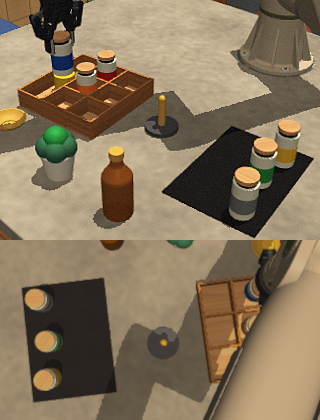

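Jar a is held upright above the far inner cell. Lowering.

```bash
python3 -m inch '[[0,0,0,0.01,0.02,0.4,1],[0,0,0,0,0,0.6,1],[0,0,0,0,0,0.6,1],[0,0,0,0,0,0.4,1],[0,0,0,0,0,0.2,1],[0,0,0,0,0,0.04,1],[0,0,0,0,0,0.04,1],[0,0,0,0,0,0,1],[0,0,0,0,0,0,1]]'
```

```text
clock: 31.6
tcp_pos: [0.6279, -0.223, 0.0622]
orientation: [0.001, 1.0, -0.0, 0.001]
wrist_force: [-0.0, -0.7, -2.2]
finger_gap: 0.0484
```

```bash
python3 -m inch '[[0,0,0,0,0,0.03,1],[0,0,0,0,0,0.03,1],[0,0,0,0,0,0,1],[0,0,0,0,0,0,1]]'
```

```text
clock: 32.0
tcp_pos: [0.6275, -0.223, 0.0591]
orientation: [0.0, 1.0, -0.001, 0.001]
wrist_force: [-1.7, -0.1, 5.6]
finger_gap: 0.0486
```

```bash
python3 -m inch '[[0,0,0,0,0,0,0.3],[0,0,0,0,0,0,0.2],[0,0,0,0,0,0,0.2],[0,0,0,0,0,0,0.2],[0,0,0,0,0,-0.3,0.2],[0,0,0,0,0,-0.7,0.2],[0,0,0,0,0,-0.8,0.2],[0,0,0,0,0,-0.52,0.2],[0,0,0,0,0,0,0.2]]'
python3 -m inch '[[0,0,0,-0.3,-0.75,0,0.2],[0,0,0,-0.3,-0.75,0,0.2],[0,0,0,-0.3,-0.75,0,0.2],[0,0,0,-0.3,-0.75,0,0.2],[0,0,0,-0.3,-0.75,0,0.2],[0,0,0,-0.3,-0.75,0,0.2],[0,0,0,-0.3,-0.75,0,0.2],[0,0,0,-0.3,-0.75,0,0.2],[0,0,0,-0.3,-0.75,0,0.2],[0,0,0,-0.3,-0.75,0,0.2],[0,0,0,-0.3,-0.75,0,0.2],[0,0,0,-0.3,-0.75,0,0.2]]'
python3 -m inch '[[0,0,0,-0.2,-0.5,0,0.2],[0,0,0,-0.17,-0.31,0,0.2],[0,0,0,0,0,0,0.2],[0,0,0,0,0,0,0.2],[0,0,0,0,0,0,0.2]]'
python3 - <<'E'
from h import *
a=snap('scene','s10');b=snap('top','t10'); cv2.imwrite('pics/x10.png',np.vstack([a[100:340,140:460],b[150:330,130:450]]))
E
```

```text
clock: 32.9
tcp_pos: [0.6295, -0.2238, 0.179]
orientation: [0.002, 1.0, -0.0, 0.004]
wrist_force: [0.8, -0.8, 1.3]
finger_gap: 0.068
clock: 34.1
tcp_pos: [0.4462, 0.2288, 0.1729]
orientation: [0.0, 1.0, -0.001, -0.0]
wrist_force: [0.9, 0.1, 0.4]
finger_gap: 0.0682
clock: 34.6
tcp_pos: [0.4292, 0.2674, 0.1734]
orientation: [0.0, 1.0, -0.001, -0.0]
wrist_force: [-0.9, 0.4, 0.6]
finger_gap: 0.0685
```

View pics/x10.png

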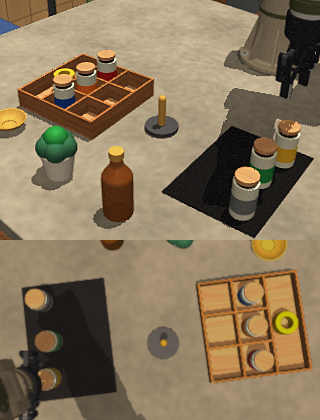

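Three jars stand in the inner row. The gripper is over jar e, whose scene position (287,130) is unchanged.

```bash
python3 -m inch '[[0,0,0,-0.01,-0.01,0.4,0.2],[0,0,0,0,0,0.6,0.2],[0,0,0,0,0,0.6,0.2],[0,0,0,0,0,0.5,0.2],[0,0,0,0,0,0.28,0.2],[0,0,0,0,0,0,0.2],[0,0,0,0,0,0,0.2],[0,0,0,0,0,0,1],[0,0,0,0,0,0,1],[0,0,0,0,0,0,1],[0,0,0,0,0,0,1],[0,0,0,0,0,0,1]]' 60
```

```text
clock: 35.9
tcp_pos: [0.4295, 0.2689, 0.0563]
orientation: [-0.0, 1.0, -0.001, 0.001]
wrist_force: [-0.9, -1.4, 6.1]
finger_gap: 0.0482
```

```bash
python3 -m inch '[[0,0,0,0,0,0,1],[0,0,0,0,0,-0.1,1],[0,0,0,0,0,-0.3,1],[0,0,0,0,0,-0.5,1],[0,0,0,0,0,-0.6,1],[0,0,0,0,0,-0.6,1],[0,0,0,0,0,-0.3,1],[0,0,0,0,0,0,1],[0,0,0,0,0,0,1]]' 60
```

```text
clock: 36.8
tcp_pos: [0.4282, 0.2685, 0.1744]
orientation: [0.0, 1.0, -0.0, -0.0]
wrist_force: [0.1, -0.1, -2.9]
finger_gap: 0.0483
```

```bash
python3 -m inch '[[0,0,0,0.05,0.5,0,1],[0,0,0,0.05,0.78,0,1],[0,0,0,0.05,0.78,0,1],[0,0,0,0.05,0.78,0,1],[0,0,0,0.05,0.78,0,1],[0,0,0,0.05,0.78,0,1],[0,0,0,0.05,0.78,0,1],[0,0,0,0.05,0.78,0,1],[0,0,0,0.05,0.78,0,1],[0,0,0,0.05,0.78,0,1],[0,0,0,0.05,0.78,0,1],[0,0,0,0.05,0.29,0,1]]'
python3 -m inch '[[0,0,0,0,0,0,1],[0,0,0,0,0,0,1],[0,0,0,0,0,0,1]]'
python3 - <<'E'
from h import *
a=snap('scene','s11');b=snap('top','t11'); cv2.imwrite('pics/x11.png',np.vstack([a[100:340,140:460],b[150:330,130:450]]))
E
```

```text
clock: 38.0
tcp_pos: [0.4573, -0.1637, 0.173]
orientation: [-0.0, 1.0, -0.002, -0.001]
wrist_force: [0.2, 1.2, -2.2]
finger_gap: 0.0485
clock: 38.3
tcp_pos: [0.4574, -0.1594, 0.1741]
orientation: [-0.001, 1.0, 0.0, -0.001]
wrist_force: [0.2, 0.5, -2.3]
finger_gap: 0.0483
```

View pics/x11.png

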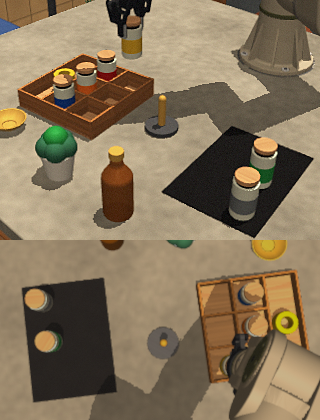

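Jar e is held upright above the near outer cell, and b and d remain on the mat. Lowering.

```bash
python3 -m inch '[[0,0,0,0.01,0.02,0.4,1],[0,0,0,0,0,0.6,1],[0,0,0,0,0,0.6,1],[0,0,0,0,0,0.4,1],[0,0,0,0,0,0.2,1],[0,0,0,0,0,0.04,1],[0,0,0,0,0,0.04,1],[0,0,0,0,0,0,1],[0,0,0,0,0,0,1]]'
```

```text
clock: 39.3
tcp_pos: [0.4594, -0.1623, 0.0618]
orientation: [0.001, 1.0, -0.0, 0.001]
wrist_force: [0.6, 0.3, -2.3]
finger_gap: 0.0483
```

```bash
python3 -m inch '[[0,0,0,0,0,0.03,1],[0,0,0,0,0,0.03,1],[0,0,0,0,0,0,1],[0,0,0,0,0,0,1]]'
```

```text
clock: 39.7
tcp_pos: [0.459, -0.1623, 0.0584]
orientation: [0.0, 1.0, -0.001, 0.001]
wrist_force: [-0.4, 0.1, 3.3]
finger_gap: 0.0485
```

```bash
python3 -m inch '[[0,0,0,0,0,0,0.3],[0,0,0,0,0,0,0.2],[0,0,0,0,0,0,0.2],[0,0,0,0,0,0,0.2],[0,0,0,0,0,-0.3,0.2],[0,0,0,0,0,-0.7,0.2],[0,0,0,0,0,-0.8,0.2],[0,0,0,0,0,-0.52,0.2],[0,0,0,0,0,0,0.2]]'
python3 -m inch '[[0,0,0,0.1,-0.5,0,0.2],[0,0,0,0.1,-0.78,0,0.2],[0,0,0,0.1,-0.78,0,0.2],[0,0,0,0.1,-0.78,0,0.2],[0,0,0,0.1,-0.78,0,0.2],[0,0,0,0.1,-0.78,0,0.2],[0,0,0,0.1,-0.78,0,0.2],[0,0,0,0.1,-0.78,0,0.2],[0,0,0,0.1,-0.78,0,0.2],[0,0,0,0.1,-0.78,0,0.2],[0,0,0,0.1,-0.78,0,0.2],[0,0,0,0.06,-0.26,0,0.2]]'
python3 -m inch '[[0,0,0,0,0,0,0.2],[0,0,0,0,0,0,0.2],[0,0,0,0,0,0,0.2]]'
python3 - <<'E'
from h import *
a=snap('scene','s12');b=snap('top','t12'); cv2.imwrite('pics/x12.png',np.vstack([a[100:340,140:460],b[150:330,130:450]]))
E
```

```text
clock: 40.6
tcp_pos: [0.461, -0.1632, 0.1778]
orientation: [0.002, 1.0, -0.0, 0.003]
wrist_force: [0.9, -0.7, -0.2]
finger_gap: 0.0682
clock: 41.8
tcp_pos: [0.5165, 0.2691, 0.1723]
orientation: [-0.0, 1.0, 0.001, -0.001]
wrist_force: [-0.6, 0.0, 0.8]
finger_gap: 0.0683
clock: 42.1
tcp_pos: [0.5167, 0.2646, 0.1733]
orientation: [0.0, 1.0, -0.001, -0.001]
wrist_force: [-0.3, -0.5, 0.4]
finger_gap: 0.0681
```

View pics/x12.png

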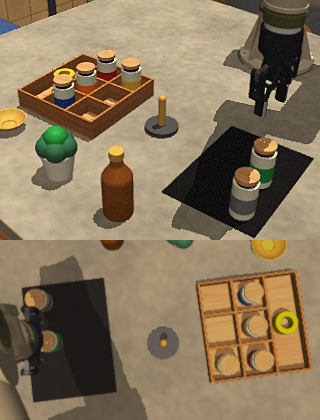

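Four jars are standing in cells, and b is unmoved under the gripper (scene 264,150).

```bash
python3 -m inch '[[0,0,0,0.02,-0.02,0.4,0.2],[0,0,0,0,0,0.6,0.2],[0,0,0,0,0,0.6,0.2],[0,0,0,0,0,0.5,0.2],[0,0,0,0,0,0.28,0.2],[0,0,0,0,0,0,0.2],[0,0,0,0,0,0,0.2],[0,0,0,0,0,0,1],[0,0,0,0,0,0,1],[0,0,0,0,0,0,1],[0,0,0,0,0,0,1],[0,0,0,0,0,0,1]]' 60
```

```text
clock: 43.4
tcp_pos: [0.5192, 0.2673, 0.0566]
orientation: [-0.0, 1.0, -0.0, 0.002]
wrist_force: [-1.4, -0.6, 7.4]
finger_gap: 0.0485
```

```bash
python3 -m inch '[[0,0,0,0,0,0,1],[0,0,0,0,0,-0.1,1],[0,0,0,0,0,-0.3,1],[0,0,0,0,0,-0.5,1],[0,0,0,0,0,-0.6,1],[0,0,0,0,0,-0.6,1],[0,0,0,0,0,-0.3,1],[0,0,0,0,0,0,1],[0,0,0,0,0,0,1]]' 60
```

```text
clock: 44.3
tcp_pos: [0.5177, 0.267, 0.1743]
orientation: [0.0, 1.0, -0.0, -0.0]
wrist_force: [-0.3, 0.5, -2.1]
finger_gap: 0.0483
```

```bash
python3 -m inch '[[0,0,0,0.03,0.4,0,1],[0,0,0,0.03,0.77,0,1],[0,0,0,0.03,0.77,0,1],[0,0,0,0.03,0.77,0,1],[0,0,0,0.03,0.77,0,1],[0,0,0,0.03,0.77,0,1],[0,0,0,0.03,0.77,0,1],[0,0,0,0.03,0.77,0,1],[0,0,0,0.03,0.77,0,1],[0,0,0,0.03,0.77,0,1],[0,0,0,0.03,0.77,0,1],[0,0,0,0.06,0.27,0,1]]'
python3 -m inch '[[0,0,0,0,0,0,1],[0,0,0,0,0,0,1],[0,0,0,0,0,0,1]]'
python3 - <<'E'
from h import *
a=snap('scene','s13');b=snap('top','t13'); cv2.imwrite('pics/x13.png',np.vstack([a[100:340,140:460],b[150:330,130:450]]))
E
```

```text
clock: 45.5
tcp_pos: [0.536, -0.1545, 0.1728]
orientation: [-0.0, 1.0, -0.002, -0.001]
wrist_force: [-0.2, 0.8, -2.7]
finger_gap: 0.048
clock: 45.8
tcp_pos: [0.5365, -0.15, 0.1741]
orientation: [-0.001, 1.0, 0.0, -0.001]
wrist_force: [-0.1, -0.6, -2.2]
finger_gap: 0.0483
```

View pics/x13.png

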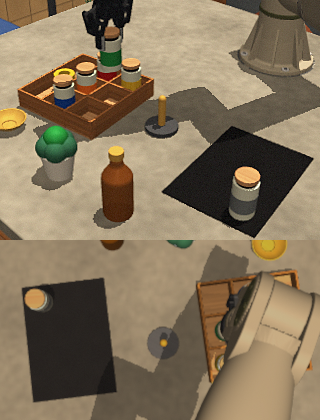

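Jar b is held above the middle outer cell. Lowering.

```bash
python3 -m inch '[[0,0,0,0.02,0.02,0.4,1],[0,0,0,0,0,0.6,1],[0,0,0,0,0,0.6,1],[0,0,0,0,0,0.4,1],[0,0,0,0,0,0.2,1],[0,0,0,0,0,0.04,1],[0,0,0,0,0,0.04,1],[0,0,0,0,0,0,1],[0,0,0,0,0,0,1]]'
```

```text
clock: 46.8
tcp_pos: [0.5389, -0.1528, 0.0619]
orientation: [0.0, 1.0, -0.0, 0.001]
wrist_force: [0.0, 0.5, -1.7]
finger_gap: 0.0484
```

```bash
python3 -m inch '[[0,0,0,0,0,0.03,1],[0,0,0,0,0,0.03,1],[0,0,0,0,0,0,1],[0,0,0,0,0,0,1]]'
```

```text
clock: 47.2
tcp_pos: [0.5385, -0.1528, 0.0586]
orientation: [0.0, 1.0, -0.001, 0.001]
wrist_force: [-0.4, 0.3, 5.3]
finger_gap: 0.0481
```

```bash
python3 -m inch '[[0,0,0,0,0,0,0.3],[0,0,0,0,0,0,0.2],[0,0,0,0,0,0,0.2],[0,0,0,0,0,0,0.2],[0,0,0,0,0,-0.3,0.2],[0,0,0,0,0,-0.7,0.2],[0,0,0,0,0,-0.8,0.2],[0,0,0,0,0,-0.52,0.2],[0,0,0,0,0,0,0.2]]'
python3 -m inch '[[0,0,0,0.13,-0.6,0,0.2],[0,0,0,0.13,-0.78,0,0.2],[0,0,0,0.13,-0.78,0,0.2],[0,0,0,0.13,-0.78,0,0.2],[0,0,0,0.13,-0.78,0,0.2],[0,0,0,0.13,-0.78,0,0.2],[0,0,0,0.13,-0.78,0,0.2],[0,0,0,0.13,-0.78,0,0.2],[0,0,0,0.13,-0.78,0,0.2],[0,0,0,0.13,-0.78,0,0.2],[0,0,0,0.13,-0.78,0,0.2],[0,0,0,0.13,-0.45,0,0.2]]'
python3 -m inch '[[0,0,0,0,0,0,0.2],[0,0,0,0,0,0,0.2],[0,0,0,0,0,0,0.2]]'
python3 - <<'E'
from h import *
a=snap('scene','s14');b=snap('top','t14'); cv2.imwrite('pics/x14.png',np.vstack([a[100:340,140:460],b[150:330,130:450]]))
E
```

```text
clock: 48.1
tcp_pos: [0.5406, -0.1536, 0.1782]
orientation: [0.002, 1.0, -0.0, 0.004]
wrist_force: [0.5, -0.3, -0.8]
finger_gap: 0.0683
clock: 49.3
tcp_pos: [0.6157, 0.2928, 0.172]
orientation: [0.0, 1.0, 0.001, -0.001]
wrist_force: [0.8, -0.7, 0.4]
finger_gap: 0.0683
clock: 49.6
tcp_pos: [0.616, 0.2889, 0.1729]
orientation: [0.0, 1.0, -0.001, -0.001]
wrist_force: [0.1, 0.6, -0.2]
finger_gap: 0.0685
```

View pics/x14.png

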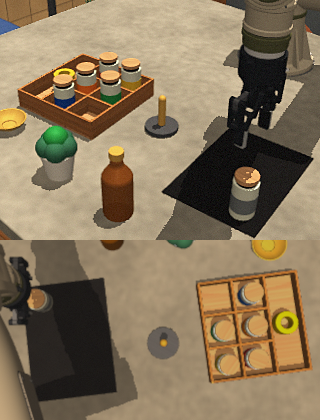

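Five jars are standing in cells and d is unmoved (scene 246,180).

```bash
python3 -m inch '[[0,0,0,0.01,-0.01,0.4,0.2],[0,0,0,0,0,0.6,0.2],[0,0,0,0,0,0.6,0.2],[0,0,0,0,0,0.5,0.2],[0,0,0,0,0,0.28,0.2],[0,0,0,0,0,0,0.2],[0,0,0,0,0,0,0.2],[0,0,0,0,0,0,1],[0,0,0,0,0,0,1],[0,0,0,0,0,0,1],[0,0,0,0,0,0,1],[0,0,0,0,0,0,1]]' 60
```

```text
clock: 50.9
tcp_pos: [0.6187, 0.2909, 0.0572]
orientation: [-0.001, 1.0, -0.0, 0.002]
wrist_force: [-0.1, 0.0, 6.4]
finger_gap: 0.0487
```

```bash
python3 -m inch '[[0,0,0,0,0,0,1],[0,0,0,0,0,-0.1,1],[0,0,0,0,0,-0.3,1],[0,0,0,0,0,-0.5,1],[0,0,0,0,0,-0.6,1],[0,0,0,0,0,-0.6,1],[0,0,0,0,0,-0.3,1],[0,0,0,0,0,0,1],[0,0,0,0,0,0,1]]' 60
```

```text
clock: 51.8
tcp_pos: [0.6166, 0.2904, 0.174]
orientation: [0.0, 1.0, -0.0, -0.0]
wrist_force: [0.9, 0.2, -3.6]
finger_gap: 0.0482
```

```bash
python3 -m inch '[[0,0,0,0,0.5,0,1],[0,0,0,0,0.78,0,1],[0,0,0,0,0.78,0,1],[0,0,0,0,0.78,0,1],[0,0,0,0,0.78,0,1],[0,0,0,0,0.78,0,1],[0,0,0,0,0.78,0,1],[0,0,0,0,0.78,0,1],[0,0,0,0,0.78,0,1],[0,0,0,0,0.78,0,1],[0,0,0,0,0.78,0,1],[0,0,0,0,0.35,0,1]]'
python3 -m inch '[[0,0,0,0,0,0,1],[0,0,0,0,0,0,1],[0,0,0,0,0,0,1]]'
python3 - <<'E'
from h import *
a=snap('scene','s15');b=snap('top','t15'); cv2.imwrite('pics/x15.png',np.vstack([a[100:340,140:460],b[150:330,130:450]]))
E
```

```text
clock: 53.0
tcp_pos: [0.6152, -0.1451, 0.1724]
orientation: [-0.0, 1.0, -0.002, -0.002]
wrist_force: [0.8, -0.4, -2.6]
finger_gap: 0.0481
clock: 53.3
tcp_pos: [0.6162, -0.1406, 0.174]
orientation: [-0.0, 1.0, 0.0, -0.001]
wrist_force: [-0.4, 0.2, -1.9]
finger_gap: 0.0483
```

View pics/x15.png

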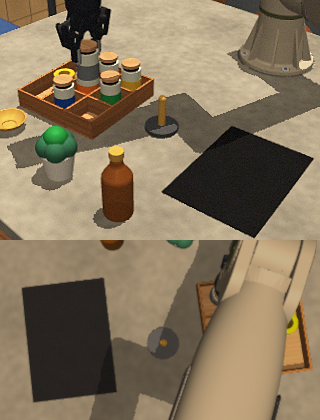

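Jar d is held above the last cell and the mat is empty. Lowering.

```bash
python3 -m inch '[[0,0,0,0.02,0.02,0.4,1],[0,0,0,0,0,0.6,1],[0,0,0,0,0,0.6,1],[0,0,0,0,0,0.4,1],[0,0,0,0,0,0.2,1],[0,0,0,0,0,0.04,1],[0,0,0,0,0,0.04,1],[0,0,0,0,0,0,1],[0,0,0,0,0,0,1]]'
```

```text
clock: 54.3
tcp_pos: [0.6185, -0.1433, 0.0621]
orientation: [0.0, 1.0, -0.0, 0.001]
wrist_force: [-0.6, -0.3, -2.4]
finger_gap: 0.048
```

```bash
python3 -m inch '[[0,0,0,0,0,0.03,1],[0,0,0,0,0,0.03,1],[0,0,0,0,0,0,1],[0,0,0,0,0,0,1]]'
```

```text
clock: 54.7
tcp_pos: [0.6182, -0.1434, 0.0591]
orientation: [0.0, 1.0, -0.001, 0.001]
wrist_force: [-1.8, 0.4, 5.2]
finger_gap: 0.0481
```

```bash
python3 -m inch '[[0,0,0,0,0,0,0.3],[0,0,0,0,0,0,0.2],[0,0,0,0,0,0,0.2],[0,0,0,0,0,0,0.2],[0,0,0,0,0,-0.3,0.2],[0,0,0,0,0,-0.7,0.2],[0,0,0,0,0,-0.8,0.2],[0,0,0,0,0,-0.52,0.2]]'
python3 -m inch '[[0,0,0,0,-0.6,0,1],[0,0,0,0,-0.8,0,1],[0,0,0,0,-0.8,0,1],[0,0,0,0,-0.8,0,1],[0,0,0,0,-0.8,0,1],[0,0,0,0,-0.8,0,1],[0,0,0,0,-0.4,0,1],[0,0,0,0,0,0,1]]'
python3 - <<'E'
from h import *
a=snap('scene','s16');b=snap('top','t16'); cv2.imwrite('pics/x16.png',np.vstack([a[100:340,140:460],b[150:330,130:450]]))
c=np.array([.5474,-.2309,.1183])
hsv=cv2.cvtColor(b,cv2.COLOR_BGR2HSV)
big=cv2.resize(b[170:305,315:450],None,fx=5,fy=4.4,interpolation=cv2.INTER_CUBIC); cv2.imwrite('pics/x16b.png',big[:600])
cv2.imwrite('pics/x16s.png',cv2.resize(a[130:250,150:310],None,fx=5,fy=5,interpolation=cv2.INTER_CUBIC)[:600,:800])
E
```

```text
clock: 55.5
tcp_pos: [0.6184, -0.1433, 0.1765]
orientation: [0.0, 1.0, -0.0, 0.001]
wrist_force: [0.3, 0.3, 0.6]
finger_gap: 0.0684
clock: 56.3
tcp_pos: [0.6174, 0.11, 0.1736]
orientation: [-0.0, 1.0, 0.002, -0.0]
wrist_force: [-0.6, -0.1, -0.1]
finger_gap: 0.0001
```

View pics/x16b.png

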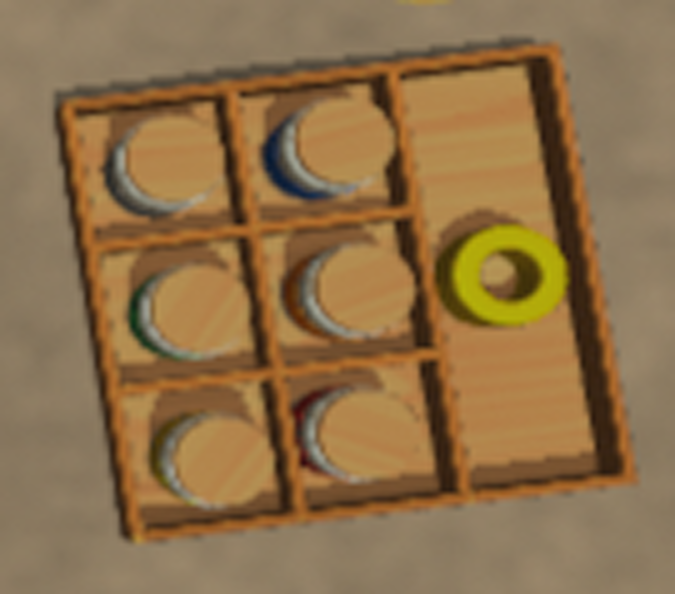

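View pics/x16s.png

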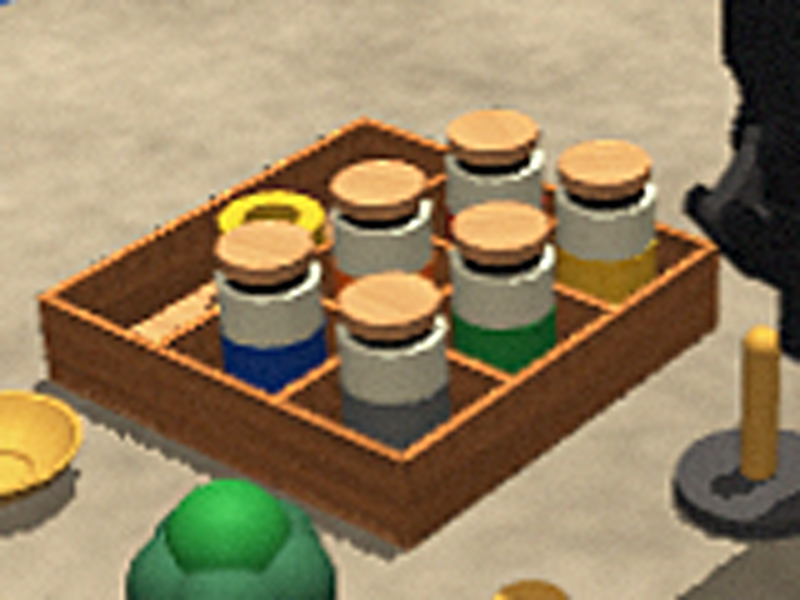

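All six jars stand upright in separate cells with black plugs visible, and the roll is flat in the bay. I'll cross-check the lid centres from the top crop.

```bash
python3 - <<'E'
from h import *
P=dict(d=(174,158),a=(345,140),b=(199,310),c=(365,290),e=(223,460),f=(370,435))
T=dict(f=(.4684,-.242),c=(.5482,-.2317),a=(.6275,-.223),e=(.459,-.1623),b=(.5385,-.1528),d=(.6182,-.1434))
for k,(x,y) in P.items(): print(k,ray('top',[(315+x/5,170+y/4.4)],.102)[0].round(4),T[k])
E
```

```text
d [ 0.6166 -0.1433  0.102 ] (0.6182, -0.1434)
a [ 0.6251 -0.2234  0.102 ] (0.6275, -0.223)
b [ 0.5358 -0.153   0.102 ] (0.5385, -0.1528)
c [ 0.5453 -0.2303  0.102 ] (0.5482, -0.2317)
e [ 0.457  -0.1621  0.102 ] (0.459, -0.1623)
f [ 0.4691 -0.2303  0.102 ] (0.4684, -0.242)
```

f's image position disagrees with where I released it by about 12 mm in y. I'll check whether it was knocked.

```bash
python3 - <<'E'
from h import *
out=[]
for f in('t6','t12','t14','t16'):
    b=cv2.imread(f'pics/{f}.png'); out.append(cv2.resize(b[215:295,340:410],None,fx=5,fy=5,interpolation=cv2.INTER_CUBIC))
cv2.imwrite('pics/x17.png',np.vstack([np.hstack(out[:2]),np.hstack(out[2:])])[:, :])
o=cv2.imread('pics/x17.png'); print(o.shape); cv2.imwrite('pics/x17.png',cv2.resize(o,(525,600)))
s=[cv2.resize(cv2.imread(f'pics/{f}.png')[140:200,215:285],None,fx=5,fy=5,interpolation=cv2.INTER_CUBIC) for f in('s6','s16')]
cv2.imwrite('pics/x18.png',np.hstack(s))
E
```

```text
(800, 700, 3)
```

View pics/x17.png

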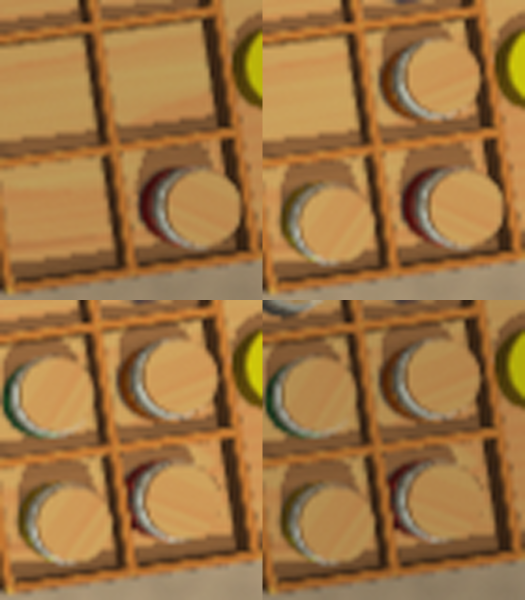

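View pics/x18.png

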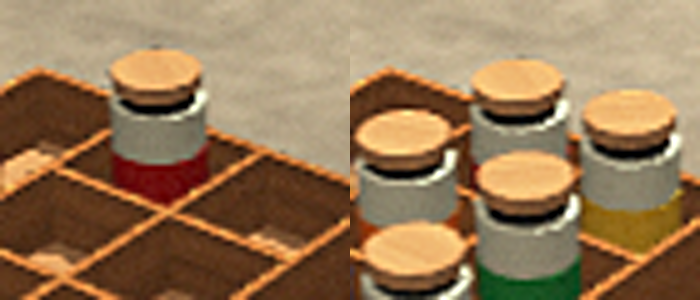

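Jar f was knocked about 12 mm within its cell between clocks 42 and 50. It is still upright, so I'll press it at its new position, (0.469,-0.230). Pressing d first.

```bash
python3 -m inch '[[0,0,0,0,0.6,0,1],[0,0,0,0,0.8,0,1],[0,0,0,0,0.8,0,1],[0,0,0,0,0.8,0,1],[0,0,0,0,0.8,0,1],[0,0,0,0,0.8,0,1],[0,0,0,0,0.4,0,1],[0,0,0,0,0,0,1],[0,0,0,0,0,0.4,1],[0,0,0,0,0,0.6,1],[0,0,0,0,0,0.3,1],[0,0,0,0,0,0,1]]' 60
python3 -m inch '[[0,0,0,0,0,0,1],[0,0,0,0,0,0,1]]'
```

```text
clock: 57.6
tcp_pos: [0.6152, -0.1425, 0.106]
orientation: [-0.001, 1.0, -0.001, -0.003]
wrist_force: [-0.8, 0.8, 0.1]
finger_gap: 0.0005
clock: 57.8
tcp_pos: [0.6184, -0.1433, 0.1102]
orientation: [0.0, 1.0, -0.0, 0.001]
wrist_force: [1.0, -0.1, -0.6]
finger_gap: -0.0001
```

```bash
python3 -m inch '[[0,0,0,-0.01,0,0.06,1],[0,0,0,0,0,0.06,1],[0,0,0,0,0,0.06,1],[0,0,0,0,0,0.04,1],[0,0,0,0,0,0,1],[0,0,0,0,0,0,1]]'
```

```text
clock: 58.4
tcp_pos: [0.6173, -0.1431, 0.0983]
orientation: [0.0, 1.0, -0.0, 0.0]
wrist_force: [-0.6, 0.1, 3.8]
finger_gap: -0.0001
```

```bash
python3 -m inch '[[0,0,0,0,0,0.04,1],[0,0,0,0,0,0,1]]'; python3 -m inch '[[0,0,0,0,0,0.04,1],[0,0,0,0,0,0,1]]';python3 -m inch '[[0,0,0,0,0,0.02,1],[0,0,0,0,0,0,1]]'
```

```text
clock: 58.6
tcp_pos: [0.6174, -0.1432, 0.0964]
orientation: [0.0, 1.0, -0.0, 0.0]
wrist_force: [-0.3, 0.1, 5.0]
finger_gap: 0.0003
clock: 58.8
tcp_pos: [0.6174, -0.1431, 0.0944]
orientation: [0.0, 1.0, -0.0, 0.0]
wrist_force: [-1.8, 0.4, 6.1]
finger_gap: 0.0
clock: 59.0
tcp_pos: [0.6174, -0.1432, 0.094]
orientation: [0.0, 1.0, -0.0, 0.001]
wrist_force: [-2.3, 1.5, 8.6]
finger_gap: -0.0
```

```bash
python3 -m inch '[[0,0,0,0,0,0.02,1],[0,0,0,0,0,0,1]]'; python3 -m inch '[[0,0,0,0,0,0.02,1],[0,0,0,0,0,0,1]]'
```

```text
clock: 59.2
tcp_pos: [0.6177, -0.1433, 0.094]
orientation: [0.0, 1.0, -0.0, 0.001]
wrist_force: [-4.5, 0.3, 12.8]
finger_gap: -0.0001
clock: 59.4
tcp_pos: [0.618, -0.1434, 0.094]
orientation: [0.001, 1.0, -0.0, 0.002]
wrist_force: [-4.5, 0.7, 17.8]
finger_gap: 0.0002
```

d's lid is home: top at 0.094, hard stop, 17.8 N. Next is a.

```bash
python3 -m inch '[[0,0,0,0,0,-0.25,1],[0,0,0,0,0,-0.25,1],[0,0,0,0.04,0.4,0,1],[0,0,0,0.05,0.6,0,1],[0,0,0,0.05,0.4,0,1],[0,0,0,0.04,0.2,0,1],[0,0,0,0,0,0,1],[0,0,0,0,0,0,1]]'
```

```text
clock: 60.2
tcp_pos: [0.6257, -0.2229, 0.1152]
orientation: [-0.0, 1.0, -0.001, -0.0]
wrist_force: [-0.1, -0.1, 0.1]
finger_gap: -0.0
```

```bash
python3 -m inch '[[0,0,0,0,0,0.1,1],[0,0,0,0,0,0.1,1],[0,0,0,0,0,0.06,1],[0,0,0,0,0,0.06,1],[0,0,0,0,0,0.06,1],[0,0,0,0,0,0.06,1],[0,0,0,0,0,0.02,1],[0,0,0,0,0,0,1]]'; python3 -m inch '[[0,0,0,0,0,0.02,1],[0,0,0,0,0,0,1]]'
```

```text
clock: 61.0
tcp_pos: [0.6263, -0.2226, 0.0942]
orientation: [0.0, 1.0, -0.0, 0.001]
wrist_force: [-1.7, 1.5, 6.8]
finger_gap: -0.0001
clock: 61.2
tcp_pos: [0.6265, -0.2228, 0.0942]
orientation: [0.0, 1.0, -0.0, 0.001]
wrist_force: [-2.7, 1.4, 12.4]
finger_gap: 0.0001
```

```bash
python3 -m inch '[[0,0,0,0,0,0.02,1],[0,0,0,0,0,0,1]]';  python3 -m inch '[[0,0,0,0,0,-0.25,1],[0,0,0,0,0,-0.25,1],[0,0,0,-0.4,0.04,0,1],[0,0,0,-0.6,0.05,0,1],[0,0,0,-0.4,0.05,0,1],[0,0,0,-0.19,0.03,0,1],[0,0,0,0,0,0,1],[0,0,0,0,0,0,1]]'
```

```text
clock: 61.4
tcp_pos: [0.6268, -0.2229, 0.0942]
orientation: [0.001, 1.0, -0.0, 0.002]
wrist_force: [-3.8, 2.9, 15.3]
finger_gap: -0.0001
clock: 62.2
tcp_pos: [0.5475, -0.2319, 0.1163]
orientation: [0.0, 1.0, -0.001, 0.001]
wrist_force: [-0.8, 0.4, -0.4]
finger_gap: 0.0003
```

```bash
python3 -m inch '[[0,0,0,0,0,0.1,1],[0,0,0,0,0,0.1,1],[0,0,0,0,0,0.06,1],[0,0,0,0,0,0.06,1],[0,0,0,0,0,0.06,1],[0,0,0,0,0,0.06,1],[0,0,0,0,0,0.02,1],[0,0,0,0,0,0,1]]'; python3 -m inch '[[0,0,0,0,0,0.02,1],[0,0,0,0,0,0,1]]'
```

```text
clock: 63.0
tcp_pos: [0.5469, -0.2315, 0.0941]
orientation: [0.0, 1.0, -0.0, 0.001]
wrist_force: [-2.7, 1.3, 8.6]
finger_gap: -0.0
clock: 63.2
tcp_pos: [0.5472, -0.2317, 0.0941]
orientation: [0.001, 1.0, -0.0, 0.001]
wrist_force: [-3.5, 1.9, 13.7]
finger_gap: 0.0001
```

```bash
python3 -m inch '[[0,0,0,0,0,0.02,1],[0,0,0,0,0,0,1]]';  python3 -m inch '[[0,0,0,0,0,-0.25,1],[0,0,0,0,0,-0.25,1],[0,0,0,-0.04,-0.4,0,1],[0,0,0,-0.05,-0.6,0,1],[0,0,0,-0.05,-0.4,0,1],[0,0,0,-0.05,-0.17,0,1],[0,0,0,0,0,0,1],[0,0,0,0,0,0,1]]'
```

```text
clock: 63.4
tcp_pos: [0.5475, -0.2319, 0.0941]
orientation: [0.001, 1.0, -0.0, 0.002]
wrist_force: [-4.8, 3.0, 19.2]
finger_gap: 0.0
clock: 64.2
tcp_pos: [0.5373, -0.1532, 0.1158]
orientation: [0.0, 1.0, -0.0, 0.0]
wrist_force: [-0.3, -0.9, 1.2]
finger_gap: -0.0001
```

```bash
python3 -m inch '[[0,0,0,0,0,0.1,1],[0,0,0,0,0,0.1,1],[0,0,0,0,0,0.06,1],[0,0,0,0,0,0.06,1],[0,0,0,0,0,0.06,1],[0,0,0,0,0,0.06,1],[0,0,0,0,0,0.02,1],[0,0,0,0,0,0,1]]'; python3 -m inch '[[0,0,0,0,0,0.02,1],[0,0,0,0,0,0,1]]'
```

```text
clock: 65.0
tcp_pos: [0.5373, -0.1536, 0.0941]
orientation: [0.001, 1.0, -0.001, 0.001]
wrist_force: [-2.4, -0.4, 10.2]
finger_gap: -0.0
clock: 65.2
tcp_pos: [0.5377, -0.1538, 0.0941]
orientation: [0.001, 1.0, -0.001, 0.001]
wrist_force: [-5.5, 0.4, 14.7]
finger_gap: -0.0002
```

```bash
python3 -m inch '[[0,0,0,0,0,0.01,1],[0,0,0,0,0,0,1]]';  python3 -m inch '[[0,0,0,0,0,-0.25,1],[0,0,0,0,0,-0.25,1],[0,0,0,-0.4,0.04,0,1],[0,0,0,-0.6,0.05,0,1],[0,0,0,-0.4,0.05,0,1],[0,0,0,-0.19,0.03,0,1],[0,0,0,0,0,0,1],[0,0,0,0,0,0,1]]'
```

```text
clock: 65.4
tcp_pos: [0.5378, -0.1539, 0.0941]
orientation: [0.001, 1.0, -0.001, 0.001]
wrist_force: [-5.5, 1.0, 18.3]
finger_gap: 0.0002
clock: 66.2
tcp_pos: [0.4586, -0.1619, 0.1167]
orientation: [0.0, 1.0, -0.001, 0.001]
wrist_force: [0.6, -0.1, 0.9]
finger_gap: -0.0003
```

```bash
python3 -m inch '[[0,0,0,0,0,0.1,1],[0,0,0,0,0,0.1,1],[0,0,0,0,0,0.06,1],[0,0,0,0,0,0.06,1],[0,0,0,0,0,0.06,1],[0,0,0,0,0,0.06,1],[0,0,0,0,0,0.02,1],[0,0,0,0,0,0,1]]'; python3 -m inch '[[0,0,0,0,0,0.02,1],[0,0,0,0,0,0,1]]'
```

```text
clock: 67.0
tcp_pos: [0.4579, -0.1614, 0.094]
orientation: [0.0, 1.0, -0.0, 0.0]
wrist_force: [-1.8, 1.2, 8.5]
finger_gap: 0.0002
clock: 67.2
tcp_pos: [0.4583, -0.1616, 0.094]
orientation: [0.0, 1.0, -0.0, 0.001]
wrist_force: [-2.9, 2.3, 15.7]
finger_gap: 0.0005
```

```bash
python3 -m inch '[[0,0,0,0,0,0.01,1],[0,0,0,0,0,0,1]]';  python3 -m inch '[[0,0,0,0,0,-0.25,1],[0,0,0,0,0,-0.25,1],[0,0,0,0.06,0.4,0,1],[0,0,0,0.06,0.5,0,1],[0,0,0,0.06,0.3,0,1],[0,0,0,0.06,0.18,0,1],[0,0,0,0,0,0,1],[0,0,0,0,0,0,1]]'
python3 - <<'E'
from h import *
a=snap('scene','s19'); cv2.imwrite('pics/x19.png',cv2.resize(a[130:250,150:310],None,fx=5,fy=5,interpolation=cv2.INTER_CUBIC))
E
```

```text
clock: 67.4
tcp_pos: [0.4584, -0.1617, 0.094]
orientation: [0.001, 1.0, -0.0, 0.001]
wrist_force: [-4.2, 3.0, 19.3]
finger_gap: 0.0001
clock: 68.2
tcp_pos: [0.4691, -0.2299, 0.1164]
orientation: [-0.0, 1.0, -0.001, -0.0]
wrist_force: [-0.7, 0.1, -0.5]
finger_gap: -0.0002
```

View pics/x19.png

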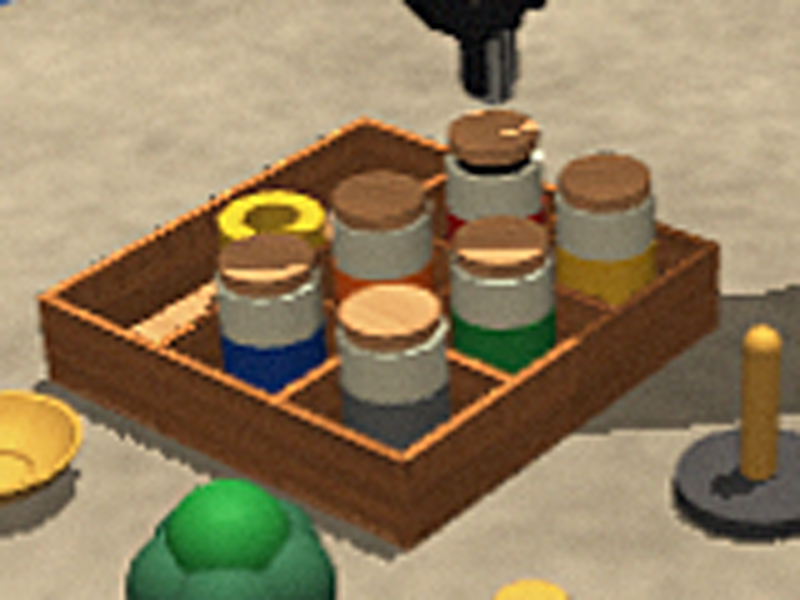

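Five lids show no black plug. Only f, the red one at (492,140), still does, and the tip is centred above it.

```bash
python3 -m inch '[[0,0,0,0,0,0.1,1],[0,0,0,0,0,0.1,1],[0,0,0,0,0,0.06,1],[0,0,0,0,0,0.06,1],[0,0,0,0,0,0.06,1],[0,0,0,0,0,0.06,1],[0,0,0,0,0,0.02,1],[0,0,0,0,0,0,1]]'; python3 -m inch '[[0,0,0,0,0,0.02,1],[0,0,0,0,0,0,1]]'
```

```text
clock: 69.05
tcp_pos: [0.4695, -0.2302, 0.0942]
orientation: [0.0, 1.0, -0.0, 0.0]
wrist_force: [-1.3, 0.6, 4.7]
finger_gap: 0.0001
clock: 69.25
tcp_pos: [0.4699, -0.2306, 0.0941]
orientation: [0.0, 1.0, -0.0, 0.001]
wrist_force: [-3.3, 2.1, 10.5]
finger_gap: -0.0
```

Next: a last bit of press, then lift, retreat toward the empty side and do final checks.

```bash
python3 -m inch '[[0,0,0,0,0,0.02,1],[0,0,0,0,0,0,1]]';python3 -m inch '[[0,0,0,0,0,0.01,1],[0,0,0,0,0,0,1],[0,0,0,0,0,-0.3,1],[0,0,0,0,0,-0.8,1],[0,0,0,0,0,-0.8,1],[0,0,0,0,-0.5,0,1],[0,0,0,0,-0.8,0,1],[0,0,0,0,-0.8,0,1],[0,0,0,0,-0.8,0,1],[0,0,0,0,-0.8,0,1],[0,0,0,0,-0.8,0,1],[0,0,0,0,-0.8,0,1]]'
python3 -m inch '[[0,0,0,0,-0.5,0,1],[0,0,0,0,0,0,1],[0,0,0,0,0,0,1]]'
python3 - <<'E'
from h import *
a=snap('scene','s20');b=snap('top','t20'); cv2.imwrite('pics/x20.png',cv2.resize(a[130:250,150:310],None,fx=5,fy=5,interpolation=cv2.INTER_CUBIC))
E
```

```text
clock: 69.45
tcp_pos: [0.4702, -0.2308, 0.0941]
orientation: [0.001, 1.0, -0.0, 0.001]
wrist_force: [-4.3, 2.8, 17.3]
finger_gap: -0.0001
clock: 70.65
tcp_pos: [0.4696, 0.0361, 0.1862]
orientation: [0.0, 1.0, -0.001, 0.0]
wrist_force: [1.0, -1.1, 0.1]
finger_gap: 0.0
clock: 70.95
tcp_pos: [0.4697, 0.0599, 0.1861]
orientation: [0.0, 1.0, 0.0, -0.0]
wrist_force: [-0.6, -1.0, 0.2]
finger_gap: -0.0002
```

View pics/x20.png

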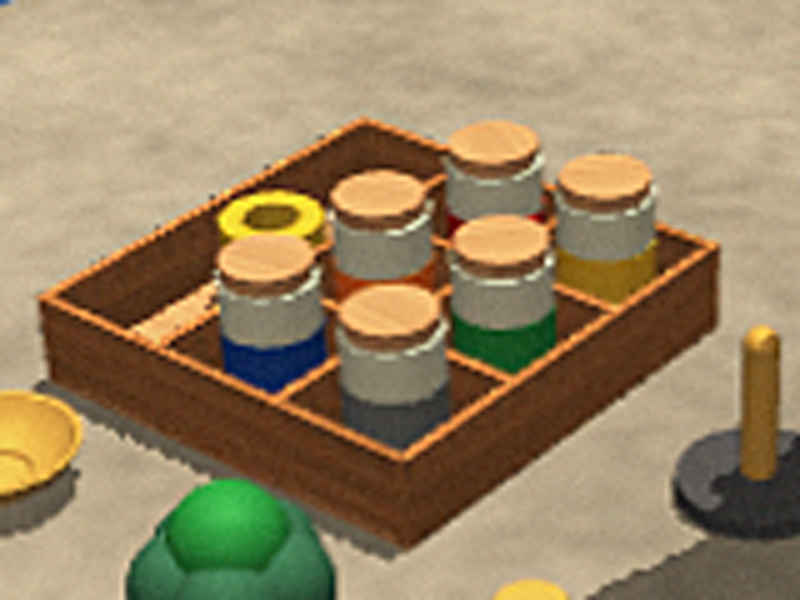

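View pics/t20.png

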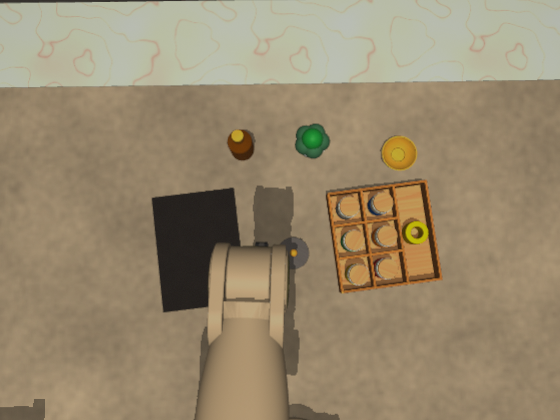

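All six lids show no black plug and the jars are upright. The roll is flat in the bay at (416,233). The bystanders are unmoved at (240,143), (312,140) and (399,153), and the arm is clear.

```bash
python3 -c "
from workcell import env
print(env.hand_in())"
```

```text
the job is handed in; nothing more can be done
None
```

The job is done and handed in at about 71 s. All six jars (a–f) stand upright in cells of their own with their lids pressed home. The roll is off its spindle and stands flat on the floor of the long bay. I pressed the lids only after all six jars were standing.

**Last checks**
- **Lids:** each press stopped hard with the lid top at 94 mm, the height expected when home, at 15–19 N. The final picture shows no black plug on any jar.
- **Roll and bystanders:** the roll stands flat in the bay. The soap bottle, plant and dish are where they started.

**Disagreements**
- **Red jar (f):** it was knocked about 12 mm inside its cell partway through the run. It stayed upright, so I re-measured it and pressed its lid at the new position, leaving it off-centre in its cell.
- **Scene camera:** it read about 2 px off against the known tool position, so I used the top camera for all measurements.

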